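# Mark out a glass sheet along a weighted template

## Task

Stand every brass weight on the steel template to hold it down. Then take the marking pen, push its end button home against the upright steel block so that the tip comes out, and guide the tip slowly along the seam where the template's far edge meets the glass, touching the glass all the way from the square corner round the bend to the end of the slant. Afterwards push the tip fully back in against the block, lay the pen back in its cradle and stand all the weights in the wooden tray, without shifting the template or disturbing the other things on the bench.

Things in the scene. Friction and masses are not known exactly. Their poses are not given: they have to be found in the camera images.
- board: fixed marking board, level: plywood 260 (x) x 270 (y) x 12 mm with a glass sheet bedded on it, glass surface 18 mm above the bench; origin at the centre of its underside, z up.
- template: loose flat dark steel template, 5 mm thick, 0.7 kg, lying on the glass; origin at the centre of the underside of its 120 (x) x 170 (y) mm outline. Corners (x, y, mm): (-60, 85), (60, 85), (60, -10), (16.7, -85), (-60, -85): the corner at +x, -y is cut off, so that the edge on its +x side, which faces away from the robot, is first straight for 95 mm and then slants back by 30 degrees for 87 mm. That edge, where it meets the glass, is the seam to trace.
- seam0 (a point): point 0 of the seam on the glass, at the square corner end of the edge; 3 mm out from the template's edge, level with the glass surface; same axes as the template. The seam runs straight from seam0 to seam2 and straight from seam2 to seam4.
- seam1 (a point): point 1 of the seam on the glass, about the middle of the straight part; 3 mm out from the template's edge, level with the glass surface; same axes as the template. The seam runs straight from seam0 to seam2 and straight from seam2 to seam4.
- seam2 (a point): point 2 of the seam on the glass, at the bend; 3 mm out from the template's edge, level with the glass surface; same axes as the template. The seam runs straight from seam0 to seam2 and straight from seam2 to seam4.
- seam3 (a point): point 3 of the seam on the glass, about the middle of the slanting part; 3 mm out from the template's edge, level with the glass surface; same axes as the template. The seam runs straight from seam0 to seam2 and straight from seam2 to seam4.
- seam4 (a point): point 4 of the seam on the glass, near the far end of the slanting part; 3 mm out from the template's edge, level with the glass surface; same axes as the template. The seam runs straight from seam0 to seam2 and straight from seam2 to seam4.
- pen: push-through marking pen, 60 g and rigid: square barrel 16 x 16 x 100 mm; origin on its axis at the middle of the barrel; +x runs along the axis towards the tip. Steel nose 10 mm in diameter from x = 50 to 68 mm, steel collar to x = -56 mm, black button 10 mm in diameter at the -x end. It starts level in the cradle with the tip side towards the robot, tip drawn in.
- plunger (a joint): the pen's plunger, in m, 0 to 0.012: button and tip are the two ends of one rod that slides stiffly through the pen (about 5 N to move it, then it stays where it is left, firm stops at both ends). At 0 the button stands out (its end at x = -70 mm) and the tip is drawn in (its end at x = 69 mm, 1 mm past the nose). At 0.012 the button is pushed home (x = -58 mm, 2 mm past the collar) and the tip stands 13 mm past the nose (x = 81 mm). Read while the pen is held too.
- pen_tip (a point): the very end of the tip, on the pen's axis; rounded, 2.5 mm radius; moves with the plunger.
- cradle: fixed wooden cradle for the pen; origin at the centre of its underside, x along the lying pen. Two forks 12 mm thick at x = +-36 mm with seats 24 mm above the bench (24 mm wide between cheeks that rise to 37 mm); base plate 100 x 56 x 6 mm. The pen's axis lies 32 mm above the bench; the 60 mm between the forks are free for fingers.
- block: fixed upright steel bench block, 60 x 60 mm, 88 mm high, with plain vertical faces at x = +-30 and y = +-30 mm of its frame; origin at the centre of its underside. The low foot plate about it (90 x 90 x 8 mm) is only a trim.
- weight0: turned brass hold-down weight: a plain upright cylinder 46 mm in diameter, 36 mm high, about 0.45 kg; origin at the centre of its underside, z up. All weights are alike; from 2 to 3 of the four are there, the rest absent. It starts standing on the bench.
- weight1: turned brass hold-down weight: a plain upright cylinder 46 mm in diameter, 36 mm high, about 0.45 kg; origin at the centre of its underside, z up. All weights are alike; from 2 to 3 of the four are there, the rest absent. It starts standing on the bench.
- weight2: turned brass hold-down weight: a plain upright cylinder 46 mm in diameter, 36 mm high, about 0.45 kg; origin at the centre of its underside, z up. All weights are alike; from 2 to 3 of the four are there, the rest absent. It starts standing on the bench.
- weight3: turned brass hold-down weight: a plain upright cylinder 46 mm in diameter, 36 mm high, about 0.45 kg; origin at the centre of its underside, z up. All weights are alike; from 2 to 3 of the four are there, the rest absent. It starts standing on the bench.
- tray: fixed shallow wooden tray 100 (x) x 200 (y) mm outside, walls 4 mm thick and 10 mm high over the bench, inner floor 4 mm above the bench; origin at the centre of its underside.
- beaker: bystander: glass beaker 60 mm wide, 75 mm high, standing; leave it alone.
- paddle: bystander: graphite paddle with wooden handle, 200 mm long, lying beyond the board; leave it alone.
- cork_ring: bystander: cork ring 76 mm wide, 24 mm high; leave it alone.
Not all that is in view belongs to the job. Leave any green or turquoise look-alike of the weight2 alone.

How it is judged:
By the outcome, as a careful person would: the job done as asked, in the order asked, and still so for the second after the job is handed in, with the robot touching nothing.
Of weight0, weight1, weight2, weight3 only 2 to 3 are there at a start; the rules pass over those that are not, and their reading is None.
At some moment in a run one of weight0, weight1, weight2, weight3 may be knocked a few centimetres aside while the robot is not near it.
It also fails if it takes over 210 s, if anything falls off the work surface, if the arm or the gripper's body presses on something with over 40 N, if the wrist force passes 120 N, or if a joint passes its speed limit or range.

## Robot

A 6-joint arm with a two-finger parallel gripper is mounted at the origin on the work surface. World frame = base frame: x ahead of the robot, y to its left, z up, the work surface at z = 0. Lengths are in m, angles in degrees, forces in N, time in s.
With the tool pointing down it reaches from about 0.275 to 0.825 m from the base axis. Payload 5.2 kg.
Tool frame: the origin (TCP) lies between the finger pads; the fingertips stand 14 mm ahead of it and the grasp point (between the pads) lies 5 mm behind it (env.tips_ahead is the distance from the TCP to the fingertips, in m); z points along the fingers, y is the line along which they close (so a half turn about z gives the same grasp; the last joint's range is limited). The gripper opens to 93 mm and grips with 3 to 60 N. Pads are 15 mm wide; open, the fingers measure 128 mm over their backs; the gripper's body (75 mm by 188 mm) begins 65 mm behind the grasp point.
Start: joints at [60.229, 14.817, 87.949, -0, 77.235, -11.62], TCP at [0.171, 0.523, 0.198] pointing down, gripper open.
Joint ranges: [-179.93, 179.93], [-52.35, 119.4], [10.71, 147.94], [-69.91, 249.91], [12.55, 155.21], [-178.61, 178.61]. Speed limits (degrees/s): [147.25, 147.25, 180, 180, 180, 180].

## Interface

Orientations are given as a 3x3 rotation matrix whose columns are the frame's x, y, z axes.
In Python, from plant import env, optics, workorder gives the robot as it stands.
- The arm moves only by the tool arm_command, never from a script. Its argument "rows" is a list of rows, each a list of 7 numbers: the shift along the tool's x, y, z in m, then the turn, a rotation vector about the tool's x, y, z in rad, then the opening in per cent of the stroke, from 0 (shut) to 100 (fully open). In form: [[tx, ty, tz, wx, wy, wz, gripper], ...]. A call has 1 to 20 rows; each row shifts and turns the commanded pose from where the row before left it, along the tool's axes as they then stand; what a row does not reach is not made up. A row lasts 1/12 s, in which the tool goes at most 41.7 mm and 7.16 degrees, less where a joint would pass 70% of its speed; a pose out of reach is approached as far as the arm can. A call with a gripper value outside its range is refused whole. The fingers move at their own pace and stop on an object; the grip force is fixed at half the most. Time passes only in rows, so rows that do not move let the fingers close. It gives the time, the measured TCP pose, the force, the opening and the grip force at its end, in the units of the state.
- env.get_obs(): the state, without advancing time (a new reading comes with each control period).
- optics.capture(name): name is "scene" or "top"; returns (picture, depth): 384x512x3 uint8, red, green, blue; 384x512 float32, m along the optical axis (not along the pixel's ray), 0 where there is no reading.
- optics.camera_params(name): a dict with "K" (3x3 intrinsics, pixels), "D" ([k1, k2, p1, p2, k3] as OpenCV has them; the pictures are not rectified), "xyz" and "orientation" of the camera in the world. Camera axes: x right, y up, looking along -z (the intrinsics and any distortion apply to the point x, -y, -z); pixel columns grow to the right and rows downward; lengths in m; the calibration is good to about 2 mm. A picture is of the moment at which its call begins. camera_params takes no time and is no camera call.
- workorder.job_done(): hands the job in; it is judged then, once.
Trained networks look in the newest picture that a camera, given by its name, has taken for a name from the list of things; names that differ only in an ending like _2 or _b are one class to them, and where a whole thing is asked for, a point or a joint stands for the part that bears it (a point fixed in the world has none). Each returns a list of dicts, best first, with "score" (0 to 1); they miss things now and then, are a little off and sometimes report something else, mostly with a low value. They report only what shows in the picture. A call takes as long as a camera call. They do not tell look-alikes from the thing itself.
- optics.cut_out(camera, thing): "region" (384x512 bool, what is visible of it).
- optics.place_of(camera, thing): "centre" ([x, y, z] in m, in world coordinates, good to about 4 mm: a listed point, or the origin of a listed thing).
The state is a dict: "time_s": time; "q": joint angles; "qd": joint speeds; "effort": joint torques, N m; "tcp_pos": TCP position; "tcp_rot": TCP orientation; "ft_force": force on the tool from outside, world axes, zero at the start; "ft_torque": the same for the moment, N m; "finger_gap": finger opening in m; "grasp_force": force on a finger pad.
Only numpy, scipy, OpenCV 4.12 (cv2) and the standard library are available. Lean on these libraries where they do the work, as an engineer would, in place of code of your own. Each camera call takes 0.05 s, during which the arm holds its last target. There are 200 camera calls.

## Working session

There is one attempt and no reset: what is moved stays moved. The work goes in short steps, Python scripts to look and compute and a tool call to move; the robot and the scene stay as the last step left them, time stands still between calls to the robot, and variables do not carry over. Pictures are saved under pics/ and viewed, at most 14 in all, crops included, and the job is handed in when it is done.

Besides the shell and the picture viewer there is one more tool, called after ">>>" as a command line: name --pt "numbers of a row" for each row, then --argument value for the rest. arm_command: Moves the arm, as the interface text tells. Its arguments: {"type":"object","properties":{"rows":{"type":"array","items":{"type":"array","items":{"type":"number"}}}},"required":["rows"]}

```bash
ls; mkdir -p pics
python3 - <<'E'
from plant import env, optics, workorder
import cv2,numpy as np
for c in ("scene","top"):
    im,d=optics.capture(c); cv2.imwrite(f"pics/{c}0.png",im[:,:,::-1]); np.savez(f"/tmp/{c}0.npz",im=im,d=d)
    p=optics.camera_params(c); print(c,p)
    for t in ("board","template","seam0","seam2","seam4","pen","pen_tip","cradle","block","weight0","tray"):
        print(t,[(np.round(r["centre"],4).tolist(),round(r["score"],2)) for r in optics.place_of(c,t)])
print(env.get_obs())
E
```

```text
pics
scene {'K': array([[449.429599  ,   0.        , 250.0936045 ],
       [  0.        , 449.429599  , 183.97670126],
       [  0.        ,   0.        ,   1.        ]]), 'D': array([0.00862427, 0.        , 0.        , 0.        , 0.        ]), 'xyz': array([ 1.14167202, -0.53528625,  0.8187834 ]), 'orientation': array([[ 0.66901842, -0.5040363 ,  0.54622502],
       [ 0.74313913,  0.46608552, -0.48011303],
       [-0.01259318,  0.72712564,  0.68638889]])}
board [([0.5168, -0.0843, -0.0009], 0.82), ([0.628, 0.2583, 0.0016], 0.6)]
template [([0.5019, -0.0801, 0.017], 0.79), ([0.4429, 0.3108, -0.0046], 0.69)]
seam0 [([0.5147, -0.1676, 0.021], 0.96), ([0.5697, -0.0234, 0.0165], 0.92), ([0.5668, -0.0537, 0.0259], 0.62), ([0.5399, -0.1318, 0.016], 0.6), ([0.5616, -0.0986, 0.0173], 0.55)]
seam2 [([0.5147, -0.1676, 0.021], 0.96), ([0.5697, -0.0234, 0.0165], 0.92), ([0.5668, -0.0537, 0.0259], 0.62), ([0.5399, -0.1318, 0.016], 0.6), ([0.5616, -0.0986, 0.0173], 0.55)]
seam4 [([0.5147, -0.1676, 0.021], 0.96), ([0.5697, -0.0234, 0.0165], 0.92), ([0.5668, -0.0537, 0.0259], 0.62), ([0.5399, -0.13
[... 2354 characters left out ...]
    7.72348535e+01, -1.16211390e+01]), 'qd': array([-0.01178225,  0.01993875,  0.0584671 ,  0.02969508,  0.02094648,
       -0.1238421 ]), 'effort': array([ 1.64708184e-03, -4.37200177e+01, -2.84316051e+01,  7.20239198e-02,
        3.08614690e-02, -1.21190618e-05]), 'tcp_pos': array([0.17129345, 0.52265378, 0.19795819]), 'tcp_rot': array([[-9.50256843e-01,  3.11467386e-01, -1.56752922e-05],
       [ 3.11467386e-01,  9.50256843e-01,  1.07398652e-05],
       [ 1.82406714e-05,  5.32328815e-06, -1.00000000e+00]]), 'ft_force': array([-0.41158491, -0.20701602, -0.33596323]), 'ft_torque': array([1.92836426e-02, 2.08565268e-02, 4.64068887e-05]), 'grasp_force': 0.0, 'finger_gap': 0.09259472763255502}
```

Run:
```python
import cv2
a=cv2.imread("pics/top0.png"); cv2.imwrite("pics/top0b.png",cv2.resize(a,(800,600),interpolation=cv2.INTER_CUBIC))
```

```text
(no output)
```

View pics/top0b.png

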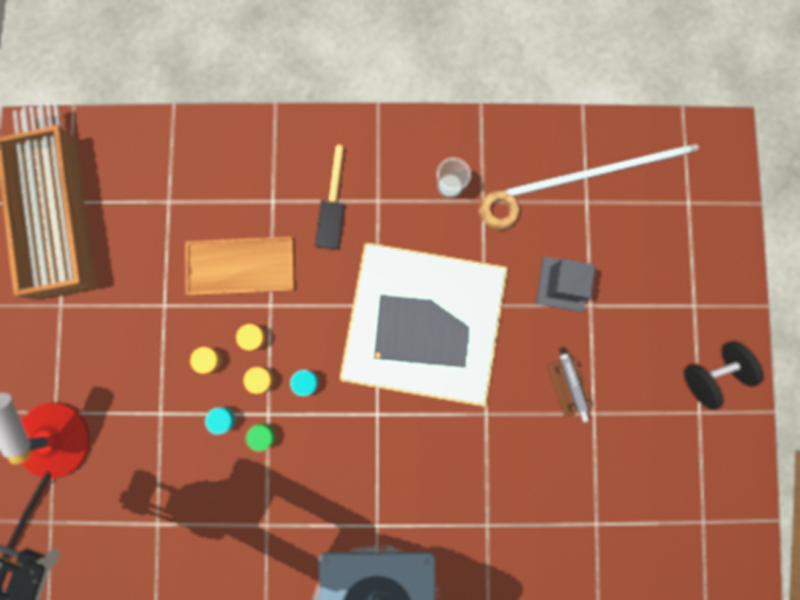

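View pics/scene0.png

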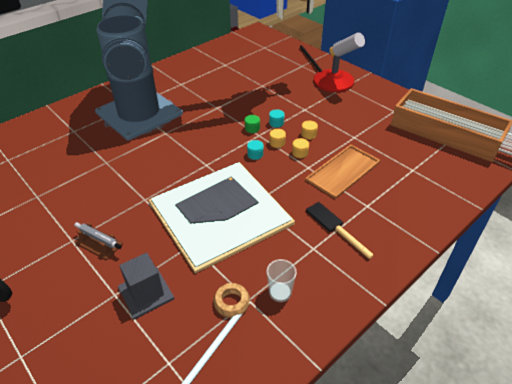

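The top view (800×600) has three brass/yellow discs at (249,336), (203,360) and (257,380). The look-alikes are turquoise at (303,383) and (218,420), and green at (259,437). Only the yellow ones fit "brass", so I'll confirm them in a crop and measure everything from the images.

```bash
cat > h.py <<'E'
from plant import env, optics, workorder
import cv2, numpy as np
def px2w(c,uv,z):
    p=optics.camera_params(c); uv=np.asarray(uv,float).reshape(-1,1,2)
    n=cv2.undistortPoints(uv,p["K"],p["D"]).reshape(-1,2)
    r=np.c_[n[:,0],-n[:,1],-np.ones(len(n))]@np.array(p["orientation"]).T; o=np.array(p["xyz"])
    return o+r*((z-o[2])/r[:,2])[:,None]
def w2px(c,P):
    p=optics.camera_params(c); q=(np.atleast_2d(P)-p["xyz"])@np.array(p["orientation"])
    return cv2.projectPoints((q*[1,-1,-1]).reshape(-1,1,3),np.zeros(3),np.zeros(3),p["K"],p["D"])[0].reshape(-1,2)
def cloud(c,d):
    v,u=np.nonzero(d>0); p=optics.camera_params(c)
    n=cv2.undistortPoints(np.c_[u,v].astype(float).reshape(-1,1,2),p["K"],p["D"]).reshape(-1,2)
    P=np.zeros(d.shape+(3,)); z=d[v,u]; P[v,u]=(np.c_[n[:,0],-n[:,1],-np.ones(len(n))]*z[:,None])@np.array(p["orientation"]).T+p["xyz"]
    return P
def brass(c="top",zmax=0.1):
    im,d=optics.capture(c); hsv=cv2.cvtColor(im,cv2.COLOR_RGB2HSV); P=cloud(c,d)
    m=((hsv[...,0]>20)&(hsv[...,0]<35)&(hsv[...,1]>120)&(hsv[...,2]>110)).astype(np.uint8)
    n,l,s,ce=cv2.connectedComponentsWithStats(m); out=[]
    for i in range(1,n):
        if s[i,4]<60: continue
        q=P[l==i]; q=q[q[:,2]!=0]; zt=np.percentile(q[:,2],80)
        zt=0.036 if zt<0.045 else 0.059 
        pts=q[np.abs(q[:,2]-zt)<.006]
        ct=cv2.findContours((l==i).astype(np.uint8),0,2)[0][0].reshape(-1,2)
        w=px2w(c,ct,zt); (cx,cy),r=cv2.minEnclosingCircle(w[:,:2].astype(np.float32))
        out.append((round(cx,4),round(cy,4),round(zt,3),round(r,4),int(s[i,4]),np.round(pts[:,:2].mean(0),4).tolist() if len(pts) else None))
    return im,out
E
python3 - <<'E'
from h import *
im,o=brass(); [print(x) for x in o]; im2,o2=brass("scene"); [print('s',x) for x in o2]
crops=[cv2.resize(im[200:300,110:220],(396,360),interpolation=2),cv2.resize(im[210:275,335:385],(277,360),interpolation=2)]
cv2.imwrite("pics/crop1.png",np.hstack(crops)[:,:,::-1])
for c in ("top","scene"):
    im,d=optics.capture(c);P=cloud(c,d)
    for t in ("template","board","pen","cradle","block","tray"):
        for r in optics.cut_out(c,t)[:2]:
            m=r["region"].astype(np.uint8); q=P[(m>0)&(d>0)]
            z={"template":.023,"board":.018,"pen":.036,"cradle":.02,"block":.088,"tray":.01}[t]
            mm=((m>0)&(np.abs(P[...,2]-z)<(.012))).astype(np.uint8) if t=="block" else m
            cs=max(cv2.findContours(mm,0,2)[0],key=cv2.contourArea).reshape(-1,2)
            w=px2w(c,cs,z)[:,:2].astype(np.float32)*1000
            R=cv2.minAreaRect(w); print(c,t,round(r["score"],2),"medz",np.round(np.median(q[:,2]),4),np.round(R[0],1),np.round(R[1],1),round(R[2],1), "mean",np.round(w.mean(0),1))
            if t=="template": print(cv2.approxPolyDP(w.reshape(-1,1,2),6,True).reshape(-1,2).round(1).tolist())
E
```

```text
(0.4919, 0.2301, 0.036, 0.0228, 204, [0.4916, 0.2298])
(0.45, 0.3126, 0.036, 0.0228, 203, [0.4499, 0.3116])
(0.4144, 0.2149, 0.036, 0.0228, 207, [0.4147, 0.2147])
s (0.4491, 0.3105, 0.036, 0.0209, 90, [0.4493, 0.3099])
s (0.4136, 0.2125, 0.036, 0.0209, 96, [0.4147, 0.212])
s (0.4912, 0.2278, 0.036, 0.021, 103, [0.4909, 0.2271])
top template 0.81 medz 0.0247 [502.5 -83.1] [170.1 121.8] 84.1 mean [498.8 -84.1]
[[565.2999877929688, -6.0], [470.8999938964844, 5.199999809265137], [453.8999938964844, -0.5], [442.5, -159.5], [505.0, -168.8000030517578], [516.4000244140625, -163.1999969482422], [562.5, -94.9000015258789]]
top board 0.9 medz 0.0195 [517.9 -88.1] [271.1 259.7] 79.9 mean [515.4 -89. ]
top pen 0.79 medz 0.0404 [ 405.5 -353. ] [136.3  20.9] 17.9 mean [ 402.8 -354.3]
top cradle 0.87 medz 0.0084 [ 397.4 -336.8] [98.8 25.4] 16.7 mean [ 395.9 -338.4]
top cradle 0.33 medz 0.0402 [ 407.6 -356.9] [138.3  22.7] 19.0 mean [ 412.1 -355.7]
top block 0.7 medz 0.0659 [ 591.1 -347.3] [61.2 62. ] 80.6 mean [ 585.6 -343.1]Traceback (most recent call last):
  File "<stdin>", line 12, in <module>
ValueError: max() iterable argument is empty
```

View pics/crop1.png

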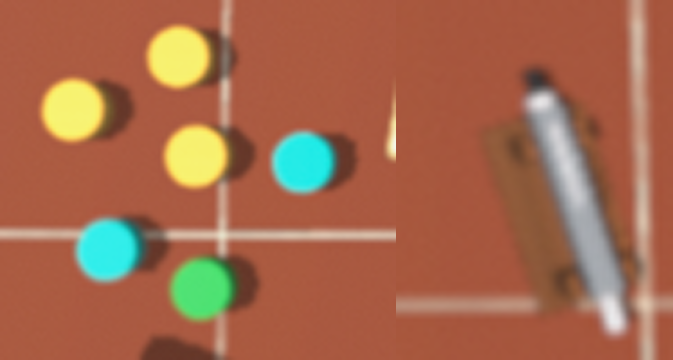

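The crop confirms it: three yellow brass weights, with turquoise and green decoys apart from them. The pen's black button points away from the robot and its nose points towards it. I'll start with weight B at (0.4495, 0.3115).

>>> arm_command --pt "0 0 0 0 0 -0.1056 70" --pt "0 0 0 0 0 -0.1056 70" --pt "0 0 0 0 0 -0.1056 70" --pt "-0.0232 -0.0176 0 0 0 0 70" --pt "-0.0232 -0.0176 0 0 0 0 70" --pt "-0.0232 -0.0176 0 0 0 0 70" --pt "-0.0232 -0.0176 0 0 0 0 70" --pt "-0.0232 -0.0176 0 0 0 0 70" --pt "-0.0232 -0.0176 0 0 0 0 70" --pt "-0.0232 -0.0176 0 0 0 0 70" --pt "-0.0232 -0.0176 0 0 0 0 70" --pt "-0.0232 -0.0176 0 0 0 0 70" --pt "-0.0232 -0.0176 0 0 0 0 70" --pt "-0.0232 -0.0176 0 0 0 0 70" --pt "-0.0232 -0.0176 0 0 0 0 70" --pt "0 0 0.03 0 0 0 70" --pt "0 0 0.03 0 0 0 70" --pt "0 0 0 0 0 0 70" --pt "0 0 0 0 0 0 70" --pt "0 0 0 0 0 0 70"

```text
time_s: 3.27
tcp_pos: [0.4502, 0.3119, 0.1392]
tcp_rot: [[-1.0, -0.0, 0.001], [-0.0, 1.0, 0.0], [-0.001, 0.0, -1.0]]
ft_force: [0.8, 0.1, 0.5]
finger_gap: 0.0651
grasp_force: 0.0
```

```bash
python3 -c "
from h import *
o=env.get_obs(); print(o['q'].round(1))
for c in ('top','scene'): print(c,brass(c)[1])"
```

```text
[ 23.   17.2  93.3  -0.   69.4 -67. ]
top [(0.4981, 0.2306, 0.036, 0.0205, 98, [0.5014, 0.229]), (0.4148, 0.2146, 0.036, 0.0229, 200, [0.4133, 0.2144])]
scene [(0.4491, 0.3105, 0.036, 0.0209, 85, [0.4492, 0.3111]), (0.4127, 0.2124, 0.036, 0.0207, 85, [0.4121, 0.212])]
```

>>> arm_command --pt "0 0 0.03 0 0 0 70" --pt "0 0 0.03 0 0 0 70" --pt "0 0 0.03 0 0 0 70" --pt "0 0 0.018 0 0 0 70" --pt "0 0 0.01 0 0 0 70" --pt "0 0 0 0 0 0 70" --pt "0 0 0 0 0 0 30" --pt "0 0 0 0 0 0 30" --pt "0 0 0 0 0 0 30" --pt "0 0 0 0 0 0 30" --pt "0 0 0 0 0 0 30" --pt "0 0 -0.01 0 0 0 30" --pt "0 0 -0.03 0 0 0 30" --pt "0 0 -0.03 0 0 0 30" --pt "0 0 -0.03 0 0 0 30" --pt "0 0 0 0 0 0 30"

```text
time_s: 4.7
tcp_pos: [0.4535, 0.3132, 0.1271]
tcp_rot: [[-1.0, -0.0, 0.01], [-0.0, 1.0, 0.004], [-0.01, 0.004, -1.0]]
ft_force: [1.2, 0.2, -0.0]
finger_gap: 0.0276
grasp_force: 0.0
```

```bash
python3 -c "
from h import *
for c in ('top','scene'):
  im,o=brass(c); print(c,o)
  cv2.imwrite('pics/a_%s.png'%c,im[:,:,::-1])
a=cv2.imread('pics/a_top.png')[180:320,90:250]; b=cv2.imread('pics/a_scene.png')[80:220,210:370]
cv2.imwrite('pics/a.png',cv2.resize(np.hstack([a,b]),(800,350),interpolation=2)); o=env.get_obs();print(o['tcp_pos'],o['finger_gap'],o['grasp_force'])
"
```

```text
top [(0.4981, 0.2306, 0.036, 0.0205, 87, [0.5028, 0.2289]), (0.4143, 0.2151, 0.036, 0.0231, 205, [0.4137, 0.2147])]
scene [(0.4488, 0.3122, 0.036, 0.0209, 63, [0.4496, 0.3152]), (0.4127, 0.2124, 0.036, 0.0207, 80, [0.4114, 0.2118])]
[0.45083066 0.31193475 0.12222879] 0.027832722457855227 0.0
```

View pics/a.png

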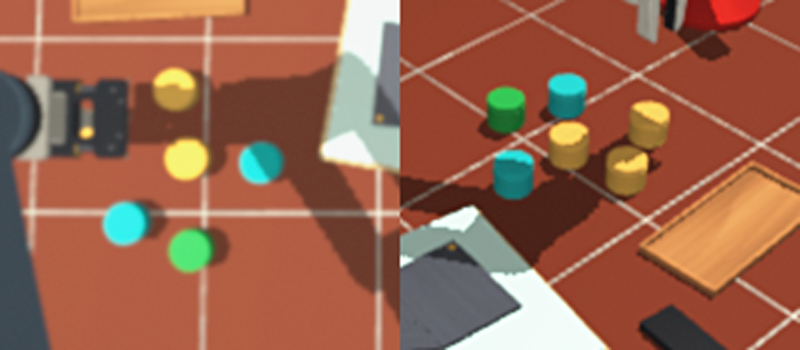

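The crop shows weight B still standing where it was, at (175,90) on the left side and (648,122) on the right. The fingers probably hadn't finished closing before the lift, so I'll retry and check at the bottom.

>>> arm_command --pt "0 0 0 0 0 0 70" --pt "0 0 0 0 0 0 70" --pt "0 0 0 0 0 0 70" --pt "0 0 0 0 0 0 70" --pt "0 0 0 0 0 0 70" --pt "0 0 0 0 0 0 70" --pt "0 0 0 0 0 0 70" --pt "0 0 0 0 0 0 70" --pt "0.001 0 0.03 0 0 0 70" --pt "0 0 0.03 0 0 0 70" --pt "0 0 0.03 0 0 0 70" --pt "0 0 0.01 0 0 0 70" --pt "0 0 0 0 0 0 70" --pt "0 0 0 0 0 0 70"

```text
time_s: 5.97
tcp_pos: [0.4489, 0.3115, 0.0203]
tcp_rot: [[-1.0, -0.0, -0.0], [-0.0, 1.0, -0.0], [0.0, -0.0, -1.0]]
ft_force: [-0.1, 0.2, -0.3]
finger_gap: 0.0651
grasp_force: 0.0
```

>>> arm_command --pt "0 0 0 0 0 0 40" --pt "0 0 0 0 0 0 40" --pt "0 0 0 0 0 0 40" --pt "0 0 0 0 0 0 40" --pt "0 0 0 0 0 0 40" --pt "0 0 0 0 0 0 40"

```text
time_s: 6.47
tcp_pos: [0.4489, 0.3115, 0.0204]
tcp_rot: [[-1.0, -0.0, 0.001], [-0.0, 1.0, 0.0], [-0.001, 0.0, -1.0]]
ft_force: [-0.4, -0.4, 0.0]
finger_gap: 0.0373
grasp_force: 0.0
```

```bash
python3 -c "
from h import *
o=env.get_obs();print(o['tcp_pos'],o['finger_gap'],o['grasp_force'])
im,_=optics.capture('scene'); print(w2px('scene',[[.449,.3115,.036],[.449,.3115,.0]]))
cv2.imwrite('pics/b.png',cv2.resize(im[60:210,200:400],(800,600),interpolation=2)[:,:,::-1])
"
```

```text
[0.44890654 0.31154535 0.02039568] 0.03729853110574061 0.0
[[309.84319076 124.60202234]
 [308.89539703 134.43086285]]
```

View pics/b.png

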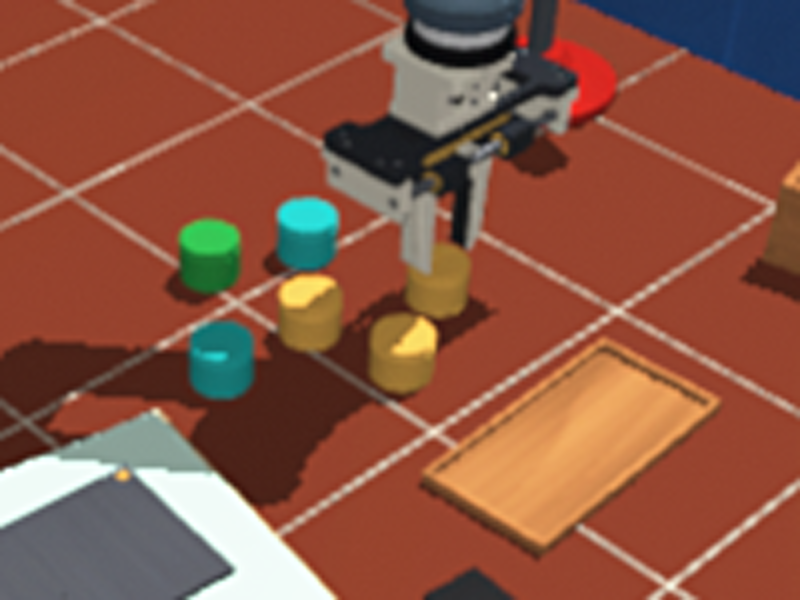

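```bash
python3 -c "
from h import *
print(env.tips_ahead, [a for a in dir(env) if a[0]!='_'])
for c in ('scene','top'):
  im,d=optics.capture(c); P=cloud(c,d)
  m=(np.abs(P[...,0]-.449)<.06)&(np.abs(P[...,1]-.3115)<.06)&(P[...,2]>.037)&(P[...,2]<.16)
  q=P[m]; print(c,len(q)); h,e=np.histogram(q[:,2],bins=np.arange(.03,.16,.01)); print(h)
  for a,b in ((.038,.06),(.06,.08),(.08,.1)):
    s=q[(q[:,2]>a)&(q[:,2]<b)]
    if len(s): print(a,s.min(0).round(3),s.max(0).round(3),s.mean(0).round(3))
"
```

```text
0.014 ['PlanningError', 'get_obs', 'tips_ahead']
scene 611
[ 26  19  41  43  52  39  31  31  15  13  71 153]
0.038 [0.44  0.277 0.038] [0.471 0.346 0.06 ] [0.453 0.311 0.05 ]
0.06 [0.439 0.273 0.06 ] [0.461 0.347 0.08 ] [0.452 0.308 0.07 ]
0.08 [0.441 0.274 0.082] [0.46  0.345 0.099] [0.454 0.308 0.089]
top 177
[ 2  0  1  1  5  1  0  0  0  5 12 89]
0.038 [0.442 0.253 0.038] [0.496 0.277 0.06 ] [0.469 0.265 0.049]
0.06 [0.442 0.276 0.066] [0.458 0.278 0.074] [0.45  0.276 0.072]
0.08 [0.453 0.274 0.08 ] [0.453 0.274 0.08 ] [0.453 0.274 0.08 ]
```

```bash
python3 -c "
from h import *
im,d=optics.capture('scene'); P=cloud('scene',d)
hsv=cv2.cvtColor(im,cv2.COLOR_RGB2HSV)
m=(np.abs(P[...,0]-.449)<.05)&(np.abs(P[...,1]-.3115)<.06)&(P[...,2]>.02)&(P[...,2]<.13)&(hsv[...,1]<90)
v,u=np.nonzero(m)
for r in np.unique(v): 
  s=P[r][m[r]]; print(r,u[v==r].min(),u[v==r].max(),s[:,2].min().round(3),s[:,2].max().round(3),s[:,1].min().round(3),s[:,1].max().round(3),s[:,0].mean().round(3))
print(w2px('scene',[[.449,.3115-.018,.0064],[.449,.3115+.018,.0064],[.449,.3115,.0903]]))
o=env.get_obs(); print(o)
"
```

```text
95 317 318 0.128 0.129 0.331 0.332 0.45
96 315 320 0.118 0.127 0.331 0.336 0.449
97 315 318 0.119 0.122 0.33 0.333 0.448
98 316 328 0.116 0.129 0.332 0.34 0.466
99 322 322 0.113 0.113 0.345 0.345 0.457
100 320 322 0.11 0.115 0.334 0.345 0.458
101 318 321 0.106 0.111 0.332 0.344 0.455
102 318 321 0.104 0.11 0.331 0.342 0.455
103 318 321 0.099 0.107 0.33 0.344 0.456
104 318 321 0.097 0.103 0.331 0.342 0.457
105 303 321 0.096 0.13 0.264 0.34 0.458
106 315 321 0.087 0.096 0.33 0.347 0.453
107 307 321 0.083 0.129 0.265 0.346 0.457
108 306 320 0.083 0.114 0.277 0.34 0.453
109 304 320 0.079 0.111 0.273 0.342 0.454
110 303 320 0.075 0.108 0.274 0.34 0.454
111 303 320 0.072 0.106 0.272 0.344 0.454
112 303 320 0.07 0.101 0.274 0.341 0.454
113 303 320 0.065 0.096 0.275 0.342 0.453
114 303 319 0.062 0.093 0.277 0.339 0.453
115 301 319 0.057 0.093 0.272 0.338 0.452
116 301 319 0.053 0.085 0.277 0.342 0.452
117 301 319 0.053 0.084 0.277 0.337 0.452
118 302 319 0.046 0.08 0.277 0.342 0.453
119 301 318 0.044 0.076 0.275 0.336 0.452
120 301 318 0.043 0.075 0.275 0.339 0.453
121 301 317 0.04 0.07 0.27
[... 443 characters left out ...]
2e-03,
        5.40592849e+01, -6.69401934e+01]), 'qd': array([ 0.01653999, -0.00076875, -0.05400424,  0.05704074,  0.03151099,
       -0.02723202]), 'effort': array([ 5.80604217e-03, -4.71147537e+01, -2.18535215e+01,  1.36931468e-02,
        7.90311210e-02,  9.83758611e-06]), 'tcp_pos': array([0.4486449 , 0.31141101, 0.01992798]), 'tcp_rot': array([[-9.99999993e-01, -1.95896337e-05, -1.17955721e-04],
       [-1.95815932e-05,  9.99999997e-01, -6.81662318e-05],
       [ 1.17957056e-04, -6.81639215e-05, -9.99999991e-01]]), 'ft_force': array([0.10005432, 0.40389515, 0.99496719]), 'ft_torque': array([ 0.05960902, -0.00805745, -0.02076891]), 'grasp_force': 0.0, 'finger_gap': 0.037048758612414925}
```

The depth data puts the fingertips at about z=0.037, while the pose reading implies 0.006. So the tool really stands about 31 mm higher than reported, and the fingers closed above the weight. I'll open, go down about 24 mm more and re-measure.

>>> arm_command --pt "0 0 0 0 0 0 70" --pt "0 0 0 0 0 0 70" --pt "0 0 0 0 0 0 70" --pt "0 0 0 0 0 0 70" --pt "0 0 0 0 0 0 70" --pt "0 0 0 0 0 0 70" --pt "0 0 0 0 0 0 70" --pt "0 0 0.005 0 0 0 70" --pt "0 0 0.005 0 0 0 70" --pt "0 0 0.005 0 0 0 70" --pt "0 0 0.005 0 0 0 70" --pt "0 0 0 0 0 0 70" --pt "0 0 0 0 0 0 70"

```text
time_s: 7.75
tcp_pos: [0.4483, 0.3113, -0.0007]
tcp_rot: [[-1.0, 0.0, -0.001], [0.0, 1.0, -0.0], [0.001, -0.0, -1.0]]
ft_force: [-0.4, 0.6, -0.6]
finger_gap: 0.065
grasp_force: 0.0
```

>>> arm_command --pt "0 0 0 0 0 0 40" --pt "0 0 0 0 0 0 40" --pt "0 0 0 0 0 0 40" --pt "0 0 0 0 0 0 40" --pt "0 0 0 0 0 0 40" --pt "0 0 0 0 0 0 40" --pt "0 0 0 0 0 0 40"

```text
time_s: 8.33
tcp_pos: [0.449, 0.3118, 0.0003]
tcp_rot: [[-1.0, 0.0, 0.001], [0.0, 1.0, 0.001], [-0.001, 0.001, -1.0]]
ft_force: [0.1, 2.2, 1.2]
finger_gap: 0.045
grasp_force: 30.0
```

```bash
cat >> h.py <<'E'
def tips(x,y,zlo,w=.05,sat=90):
    im,d=optics.capture('scene'); P=cloud('scene',d); hsv=cv2.cvtColor(im,cv2.COLOR_RGB2HSV)
    m=(np.abs(P[...,0]-x)<w)&(np.abs(P[...,1]-y)<.06)&(P[...,2]>zlo)&(P[...,2]<zlo+.09)&(hsv[...,1]<sat)
    return im,P,m
E
python3 -c "
from h import *
im,P,m=tips(.449,.3115,.004)
v,u=np.nonzero(m)
for r in np.unique(v)[-14:]:
  s=P[r][m[r]]; print(r,u[v==r].min(),u[v==r].max(),s.min(0).round(3),s.max(0).round(3))
"
```

```text
120 302 320 [0.445 0.273 0.04 ] [0.459 0.345 0.074]
121 301 320 [0.447 0.273 0.034] [0.458 0.349 0.07 ]
122 300 319 [0.444 0.271 0.033] [0.458 0.344 0.068]
123 299 319 [0.44  0.271 0.033] [0.459 0.34  0.065]
124 299 319 [0.44  0.273 0.03 ] [0.462 0.34  0.061]
125 299 318 [0.441 0.272 0.026] [0.464 0.339 0.056]
126 299 306 [0.439 0.275 0.044] [0.456 0.286 0.052]
127 299 306 [0.439 0.273 0.04 ] [0.457 0.286 0.049]
128 299 306 [0.442 0.273 0.039] [0.458 0.287 0.046]
129 299 306 [0.442 0.271 0.035] [0.46  0.285 0.042]
130 300 306 [0.447 0.272 0.034] [0.46  0.286 0.041]
131 301 305 [0.446 0.272 0.028] [0.459 0.283 0.037]
132 302 305 [0.441 0.275 0.016] [0.458 0.289 0.032]
133 303 305 [0.444 0.281 0.013] [0.459 0.29  0.026]
```

Gripped at 30 N, so the vertical offset is confirmed at about +33 mm. Next I lift it and carry it to T1 at (0.4785, -0.0233).

>>> arm_command --pt "0 0 -0.01 0 0 0 40" --pt "0 0 -0.03 0 0 0 40" --pt "0 0 -0.03 0 0 0 40" --pt "0 0 -0.02 0 0 0 40" --pt "-0.0025 -0.0279 0 0 0 0 40" --pt "-0.0025 -0.0279 0 0 0 0 40" --pt "-0.0025 -0.0279 0 0 0 0 40" --pt "-0.0025 -0.0279 0 0 0 0 40" --pt "-0.0025 -0.0279 0 0 0 0 40" --pt "-0.0025 -0.0279 0 0 0 0 40" --pt "-0.0025 -0.0279 0 0 0 0 40" --pt "-0.0025 -0.0279 0 0 0 0 40" --pt "-0.0025 -0.0279 0 0 0 0 40" --pt "-0.0025 -0.0279 0 0 0 0 40" --pt "-0.0025 -0.0279 0 0 0 0 40" --pt "-0.0025 -0.0279 0 0 0 0 40" --pt "0 0 0 0 0 0 40" --pt "0 0 0 0 0 0 40" --pt "0 0 0.02 0 0 0 40" --pt "0 0 0.02 0 0 0 40"

```text
time_s: 10.05
tcp_pos: [0.4791, -0.0229, 0.0504]
tcp_rot: [[-1.0, -0.0, 0.002], [-0.0, 1.0, -0.0], [-0.002, -0.0, -1.0]]
ft_force: [0.2, -0.2, -6.0]
finger_gap: 0.0454
grasp_force: 30.0
```

>>> arm_command --pt "0 0 0 0 0 0 40" --pt "0 0 0 0 0 0 40" --pt "0 0 0 0 0 0 40"

```text
time_s: 10.3
tcp_pos: [0.4788, -0.0227, 0.0505]
tcp_rot: [[-1.0, -0.001, -0.0], [-0.001, 1.0, 0.0], [0.0, 0.0, -1.0]]
ft_force: [0.1, 0.7, -4.7]
finger_gap: 0.0453
grasp_force: 30.0
```

>>> arm_command --pt "0 0 0.01 0 0 0 40" --pt "0 0 0.009 0 0 0 40" --pt "0 0 0.003 0 0 0 40" --pt "0 0 0.002 0 0 0 40" --pt "0 0 0.001 0 0 0 40" --pt "0 0 0 0 0 0 40" --pt "0 0 0 0 0 0 40"

```text
time_s: 10.88
tcp_pos: [0.4789, -0.0234, 0.0251]
tcp_rot: [[-1.0, 0.0, 0.0], [0.0, 1.0, -0.0], [-0.0, -0.0, -1.0]]
ft_force: [0.0, 0.4, -4.9]
finger_gap: 0.0457
grasp_force: 30.0
```

>>> arm_command --pt "0 0 0.0008 0 0 0 40" --pt "0 0 0 0 0 0 40" --pt "0 0 0 0 0 0 40"

```text
time_s: 11.13
tcp_pos: [0.4788, -0.0234, 0.0243]
tcp_rot: [[-1.0, 0.0, 0.0], [0.0, 1.0, -0.0], [-0.0, -0.0, -1.0]]
ft_force: [0.5, -0.9, -4.3]
finger_gap: 0.0456
grasp_force: 30.0
```

>>> arm_command --pt "0 0 0 0 0 0 65" --pt "0 0 0 0 0 0 65" --pt "0 0 0 0 0 0 65" --pt "0 0 0 0 0 0 65" --pt "0 0 0 0 0 0 65" --pt "0 0 -0.01 0 0 0 65" --pt "0 0 -0.03 0 0 0 65" --pt "0 0 -0.0357 0 0 0 65" --pt "0 0 0 0 0 0 65" --pt "-0.0014 0.028 0 0 0 0 65" --pt "-0.0014 0.028 0 0 0 0 65" --pt "-0.0014 0.028 0 0 0 0 65" --pt "-0.0014 0.028 0 0 0 0 65" --pt "-0.0014 0.028 0 0 0 0 65" --pt "-0.0014 0.028 0 0 0 0 65" --pt "-0.0014 0.028 0 0 0 0 65" --pt "-0.0014 0.028 0 0 0 0 65" --pt "-0.0014 0.028 0 0 0 0 65" --pt "0 0 0 0 0 0 65" --pt "0 0 0 0 0 0 65"

```text
time_s: 12.8
tcp_pos: [0.4911, 0.2298, 0.1001]
tcp_rot: [[-1.0, -0.003, 0.0], [-0.003, 1.0, -0.0], [-0.0, -0.0, -1.0]]
ft_force: [0.0, 0.9, 0.1]
finger_gap: 0.0608
grasp_force: 0.0
```

```bash
python3 -c "
from h import *
o=env.get_obs(); print(o['tcp_pos'],o['finger_gap'])
for c in ('top','scene'):
  for x in brass(c)[1]: print(c,x)"
```

```text
[0.4911022  0.22980044 0.10009985] 0.06078203467497568
top (0.3891, 0.214, 0.036, 0.0229, 213, [0.389, 0.2136])
scene (0.3877, 0.2125, 0.036, 0.0216, 98, [0.3879, 0.2118])
```

Weight C has been knocked to (0.388, 0.213). Weight A is under the gripper now, so I'll grip it.

>>> arm_command --pt "0 0 0.03 0 0 0 65" --pt "0 0 0.03 0 0 0 65" --pt "0 0 0.025 0 0 0 65" --pt "0 0 0.01 0 0 0 65" --pt "0 0 0.005 0 0 0 65" --pt "0 0 0 0 0 0 65" --pt "0 0 0 0 0 0 40" --pt "0 0 0 0 0 0 40" --pt "0 0 0 0 0 0 40" --pt "0 0 0 0 0 0 40" --pt "0 0 0 0 0 0 40" --pt "0 0 0 0 0 0 40"

```text
time_s: 13.9
tcp_pos: [0.4927, 0.2292, 0.0014]
tcp_rot: [[-1.0, -0.0, 0.003], [-0.0, 1.0, 0.001], [-0.003, 0.001, -1.0]]
ft_force: [-0.0, 1.0, 7.3]
finger_gap: 0.0454
grasp_force: 30.0
```

```bash
python3 -c "
from h import *
im,d=optics.capture('scene');im2,d2=optics.capture('top')
cv2.imwrite('pics/c.png',cv2.resize(np.hstack([im[80:260,140:380],im2[150:330,170:410]]),(800,300),interpolation=2)[:,:,::-1])"
```

```text
(no output)
```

View pics/c.png

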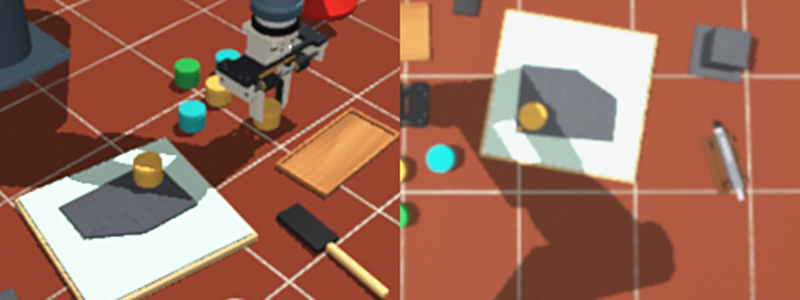

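The view shows the first weight standing on the template, at (533,115) in the right crop, with the gripper holding weight A. Next I carry A to T2.

>>> arm_command --pt "0 0 -0.01 0 0 0 40" --pt "0 0 -0.03 0 0 0 40" --pt "0 0 -0.03 0 0 0 40" --pt "0 0 -0.02 0 0 0 40" --pt "-0.0019 -0.0261 0 0 0 0 40" --pt "-0.0019 -0.0261 0 0 0 0 40" --pt "-0.0019 -0.0261 0 0 0 0 40" --pt "-0.0019 -0.0261 0 0 0 0 40" --pt "-0.0019 -0.0261 0 0 0 0 40" --pt "-0.0019 -0.0261 0 0 0 0 40" --pt "-0.0019 -0.0261 0 0 0 0 40" --pt "-0.0019 -0.0261 0 0 0 0 40" --pt "-0.0019 -0.0261 0 0 0 0 40" --pt "-0.0019 -0.0261 0 0 0 0 40" --pt "-0.0019 -0.0261 0 0 0 0 40" --pt "-0.0019 -0.0261 0 0 0 0 40" --pt "0 0 0 0 0 0 40" --pt "0 0 0.02 0 0 0 40" --pt "0 0 0.02 0 0 0 40" --pt "0 0 0.01 0 0 0 40"

```text
time_s: 15.67
tcp_pos: [0.5121, -0.0838, 0.0381]
tcp_rot: [[-1.0, 0.0, -0.004], [0.0, 1.0, 0.001], [0.004, 0.001, -1.0]]
ft_force: [-0.8, 1.0, -3.5]
finger_gap: 0.0453
grasp_force: 30.0
```

>>> arm_command --pt "0 0 0.01 0 0 0 40" --pt "0 0 0.003 0 0 0 40" --pt "0 0 0.002 0 0 0 40" --pt "0 0 0 0 0 0 40" --pt "0 0 0 0 0 0 40"

```text
time_s: 16.08
tcp_pos: [0.5147, -0.0846, 0.0255]
tcp_rot: [[-1.0, -0.0, 0.001], [-0.0, 1.0, -0.0], [-0.001, -0.0, -1.0]]
ft_force: [-0.2, 0.4, -3.7]
finger_gap: 0.045
grasp_force: 30.0
```

>>> arm_command --pt "0 0 0.001 0 0 0 40" --pt "0 0 0 0 0 0 65" --pt "0 0 0 0 0 0 65" --pt "0 0 0 0 0 0 65" --pt "0 0 0 0 0 0 65" --pt "0 0 0 0 0 0 65" --pt "0 0 -0.01 0 0 0 65" --pt "0 0 -0.03 0 0 0 65" --pt "0 0 -0.0365 0 0 0 65"

```text
time_s: 16.83
tcp_pos: [0.5121, -0.0838, 0.0997]
tcp_rot: [[-1.0, 0.0, -0.005], [0.0, 1.0, 0.002], [0.005, 0.002, -1.0]]
ft_force: [0.8, 0.6, 0.8]
finger_gap: 0.0607
grasp_force: 0.0
```

>>> arm_command --pt "0.01145 0.02705 0 0 0 0 65" --pt "0.01145 0.02705 0 0 0 0 65" --pt "0.01145 0.02705 0 0 0 0 65" --pt "0.01145 0.02705 0 0 0 0 65" --pt "0.01145 0.02705 0 0 0 0 65" --pt "0.01145 0.02705 0 0 0 0 65" --pt "0.01145 0.02705 0 0 0 0 65" --pt "0.01145 0.02705 0 0 0 0 65" --pt "0.01145 0.02705 0 0 0 0 65" --pt "0.01145 0.02705 0 0 0 0 65" --pt "0.01145 0.02705 0 0 0 0 65" --pt "0 0 0 0 0 0 65" --pt "0 0 0 0 0 0 65"

```text
time_s: 17.92
tcp_pos: [0.3877, 0.214, 0.1011]
tcp_rot: [[-1.0, -0.004, 0.001], [-0.004, 1.0, 0.0], [-0.001, 0.0, -1.0]]
ft_force: [0.2, -1.2, -0.2]
finger_gap: 0.0604
grasp_force: 0.0
```

```bash
python3 -c "
from h import *
o=env.get_obs(); print(o['tcp_pos'],o['finger_gap'])
for c in ('top','scene'):
  for x in brass(c)[1]: print(c,x)"
```

```text
[0.38774729 0.21403163 0.10106607] 0.06042149763557115
top (0.5137, -0.0845, 0.059, 0.0227, 207, [0.5137, -0.0851])
top (0.4802, -0.0235, 0.059, 0.0222, 193, [0.4812, -0.0235])
scene (0.4795, -0.0249, 0.059, 0.0216, 143, [0.4799, -0.0251])
scene (0.5141, -0.0869, 0.059, 0.0219, 170, [0.5137, -0.0871])
```

>>> arm_command --pt "0 0 0.03 0 0 0 65" --pt "0 0 0.03 0 0 0 65" --pt "0 0 0.025 0 0 0 65" --pt "0 0 0.01 0 0 0 65" --pt "0 0 0.0055 0 0 0 65" --pt "0 0 0 0 0 0 65" --pt "0 0 0 0 0 0 40" --pt "0 0 0 0 0 0 40" --pt "0 0 0 0 0 0 40" --pt "0 0 0 0 0 0 40" --pt "0 0 0 0 0 0 40" --pt "0 0 0 0 0 0 40" --pt "0 0 0 0 0 0 40"

```text
time_s: 19.1
tcp_pos: [0.3894, 0.2132, 0.0009]
tcp_rot: [[-1.0, -0.0, 0.003], [-0.0, 1.0, 0.0], [-0.003, 0.0, -1.0]]
ft_force: [0.9, -0.7, 6.3]
finger_gap: 0.0456
grasp_force: 30.0
```

>>> arm_command --pt "0 0 -0.01 0 0 0 40" --pt "0 0 -0.03 0 0 0 40" --pt "0 0 -0.03 0 0 0 40" --pt "0 0 -0.02 0 0 0 40" --pt "-0.006 -0.0269 0 0 0 0 40" --pt "-0.006 -0.0269 0 0 0 0 40" --pt "-0.006 -0.0269 0 0 0 0 40" --pt "-0.006 -0.0269 0 0 0 0 40" --pt "-0.006 -0.0269 0 0 0 0 40" --pt "-0.006 -0.0269 0 0 0 0 40" --pt "-0.006 -0.0269 0 0 0 0 40" --pt "-0.006 -0.0269 0 0 0 0 40" --pt "-0.006 -0.0269 0 0 0 0 40" --pt "-0.006 -0.0269 0 0 0 0 40" --pt "-0.006 -0.0269 0 0 0 0 40" --pt "-0.006 -0.0269 0 0 0 0 40" --pt "-0.006 -0.0269 0 0 0 0 40" --pt "0 0 0 0 0 0 40" --pt "0 0 0 0 0 0 40" --pt "0 0 0 0 0 0 40"

```text
time_s: 20.77
tcp_pos: [0.465, -0.1358, 0.0891]
tcp_rot: [[-1.0, 0.001, -0.002], [0.001, 1.0, 0.002], [0.002, 0.002, -1.0]]
ft_force: [-0.7, 0.6, -4.0]
finger_gap: 0.0455
grasp_force: 30.0
```

>>> arm_command --pt "0 0 0.02 0 0 0 40" --pt "0 0 0.02 0 0 0 40" --pt "0 0 0.015 0 0 0 40" --pt "0 0 0.006 0 0 0 40" --pt "0 0 0.002 0 0 0 40" --pt "0 0 0.001 0 0 0 40" --pt "0 0 0 0 0 0 40" --pt "0 0 0 0 0 0 40"

```text
time_s: 21.43
tcp_pos: [0.4669, -0.1369, 0.0267]
tcp_rot: [[-1.0, -0.0, 0.001], [-0.0, 1.0, -0.001], [-0.001, -0.001, -1.0]]
ft_force: [0.0, -0.2, -4.3]
finger_gap: 0.0452
grasp_force: 30.0
```

>>> arm_command --pt "0 0 0.001 0 0 0 40" --pt "0 0 0 0 0 0 65" --pt "0 0 0 0 0 0 65" --pt "0 0 0 0 0 0 65" --pt "0 0 0 0 0 0 65" --pt "0 0 0 0 0 0 65" --pt "0 0 -0.01 0 0 0 65" --pt "0 0 -0.03 0 0 0 65" --pt "0 0 -0.035 0 0 0 65" --pt "0 0 0 0 0 0 65" --pt "0 0 0 0 0 0 65"

```text
time_s: 22.35
tcp_pos: [0.4679, -0.1376, 0.1025]
tcp_rot: [[-1.0, -0.0, 0.005], [-0.0, 1.0, -0.003], [-0.005, -0.003, -1.0]]
ft_force: [0.6, -0.3, -0.1]
finger_gap: 0.0603
grasp_force: 0.0
```

Run:
```python
from h import *
def lines(c,mask,z,model,x0):
    # silhouette fit: model(poly in local mm) -> optimise pose by IoU edge distance
    from scipy.optimize import minimize
    cs=max(cv2.findContours(mask,0,2)[0],key=cv2.contourArea).reshape(-1,2)
    w=px2w(c,cs,z)[:,:2]*1000
    def res(p):
        a=np.radians(p[2]);R=np.array([[np.cos(a),-np.sin(a)],[np.sin(a),np.cos(a)]])
        q=((w-p[:2])@R).astype(np.float32)
        return np.array([cv2.pointPolygonTest(model.astype(np.float32).reshape(-1,1,2),(float(t[0]),float(t[1])),True) for t in q])
    f=lambda p: np.mean(np.minimum(np.abs(res(p)-p[3]),6)**2)
    r=minimize(f,list(x0)+[0],method="Nelder-Mead",options=dict(maxiter=2000,xatol=.01,fatol=1e-4)); return r.x.round(2),round(r.fun,3)
T=np.array([(-60,85),(60,85),(60,-10),(16.7,-85),(-60,-85)])
S=np.array([(-30,-30),(30,-30),(30,30),(-30,30)])
for c in ("top","scene"):
    k=np.load(f"/tmp/{c}0.npz"); im,d=k["im"],k["d"]; P=cloud(c,d); g=cv2.cvtColor(im,cv2.COLOR_RGB2GRAY)
    X,Y,Z=P[...,0],P[...,1],P[...,2]
    near=(np.abs(X-.505)<.1)&(np.abs(Y+.085)<.11)
    m=(near&(g<160)).astype(np.uint8)
    m=cv2.morphologyEx(m,cv2.MORPH_OPEN,np.ones((3,3),np.uint8)); print(c,"template",lines(c,m,.0215,T,(502.5,-83,-6)))
    b=(np.abs(X-.59)<.06)&(np.abs(Y+.347)<.06)&(np.abs(Z-.088)<.008)
    print("block",lines(c,b.astype(np.uint8),.088,S,(591,-347,-9)), np.median(Z[b]))
    p=(np.abs(X-.405)<.09)&(np.abs(Y+.353)<.06)&(Z>.030)&(Z<.06)
    cs=cv2.findContours(p.astype(np.uint8),0,2)[0]; cc=max(cs,key=cv2.contourArea); mm=np.zeros_like(g); cv2.drawContours(mm,[cc],-1,1,-1)
    for z in (.034,.040):
        q=px2w(c,np.argwhere(mm)[:,::-1],z)[:,:2]*1000; R=cv2.minAreaRect(q.astype(np.float32)); print("pen z",z,q.mean(0).round(1),R)
    t=P[(mm>0)&(np.abs(Z-.040)<.004)]; print("barrel top pts",len(t),(t[:,:2].mean(0)*1000).round(1)); u=t[:,:2]-t[:,:2].mean(0); ev=np.linalg.svd(u)[2][0]; print(np.degrees(np.arctan2(ev[1],ev[0])),np.ptp(u@ev))
    tr=px2w(c,np.argwhere((np.abs(X-.627)<.08)&(np.abs(Y-.26)<.13)&(Z>.0015)&(Z<.02))[:,::-1],.008)[:,:2]*1000
    print("tray",cv2.minAreaRect(tr.astype(np.float32)),tr.mean(0))
```

```text
top template (array([498.81, -84.35,  -6.98,   0.  ]), np.float64(15.249))
block (array([ 591.89, -348.12,   -9.36,    0.  ]), np.float64(2.31)) 0.08971870395490322
pen z 0.034 [ 405.  -354.7] ((406.52215576171875, -354.16064453125), (140.14649963378906, 36.056373596191406), 18.61659812927246)
pen z 0.04 [ 405.1 -352.9] ((406.66644287109375, -352.42132568359375), (139.4010772705078, 35.864566802978516), 18.616596221923828)
barrel top pts 258 [ 404.7 -353.6]
-162.34843801379375 0.13758918096550274
tray ((626.5592651367188, 258.92791748046875), (159.9228057861328, 258.9283752441406), 0.015005778521299362) [626.0133459  258.64595527]
scene template (array([502.41, -86.06,  -4.69,   0.  ]), np.float64(3.172))
block (array([ 593.59, -351.21,  -10.85,   -0.  ]), np.float64(1.085)) 0.08685987573023668
pen z 0.034 [ 405.9 -357.1] ((405.571533203125, -357.6048278808594), (140.94754028320312, 35.891380310058594), 18.025896072387695)
pen z 0.04 [ 411.5 -358.5] ((411.1993103027344, -358.9632263183594), (139.8699188232422, 35.61697006225586), 18.025888442993164)
barrel top pts 268 [ 407.6 -356.9]
17.70897730652443 0.136998112086812
tray ((630.555419921875, 254.0648956298828), (158.30606079101562, 257.5402526855469), 0.10942353308200836) [628.75862965 251.36045687]
```

>>> arm_command --pt "0.0077 -0.0272 0 0 0 0 45" --pt "0.0077 -0.0272 0 0 0 0 45" --pt "0.0077 -0.0272 0 0 0 0 45" --pt "0.0077 -0.0272 0 0 0 0 45" --pt "0.0077 -0.0272 0 0 0 0 45" --pt "0.0077 -0.0272 0 0 0 0 45" --pt "0.0077 -0.0272 0 0 0 0 45" --pt "0.0074 -0.0271 0 0 0 0 45" --pt "0 0 0 0 0 -0.1041 45" --pt "0 0 0 0 0 -0.1041 45" --pt "0 0 0 0 0 -0.1041 45" --pt "0 0 0 0 0 0 45" --pt "0 0 0 0 0 0 45" --pt "0 0 0 0 0 0 45"

```text
time_s: 23.52
tcp_pos: [0.4046, -0.3537, 0.0993]
tcp_rot: [[-0.952, -0.305, -0.001], [-0.305, 0.952, 0.001], [0.0, 0.001, -1.0]]
ft_force: [-0.2, 0.2, -0.7]
finger_gap: 0.0416
grasp_force: 0.0
```

Run:
```python
from h import *
o=env.get_obs(); print(o['tcp_pos'],o['finger_gap'],o['q'].round(1))
im,P,m=tips(.4055,-.3545,.06,w=.06)
q=P[m]; 
for a in np.arange(.06,.15,.015):
    s=q[(q[:,2]>=a)&(q[:,2]<a+.015)]
    if len(s): print(round(a,3),len(s),s.min(0).round(3),s.max(0).round(3))
for x in brass("scene")[1]+brass("top")[1]: print(x)
cv2.imwrite('pics/d.png',cv2.resize(im[150:330,40:280],(800,600),interpolation=2)[:,:,::-1])
```

```text
[ 0.40462916 -0.35371283  0.09929244] 0.04164103407438202 [ -53.1   18.6   97.5    0.    64.  -160.8]
0.12 73 [ 0.392 -0.392  0.12 ] [ 0.425 -0.319  0.135]
0.135 105 [ 0.394 -0.393  0.135] [ 0.426 -0.318  0.15 ]
(0.48, -0.0258, 0.059, 0.0214, 144, [0.4795, -0.0257])
(0.4664, -0.1396, 0.059, 0.0218, 167, [0.4663, -0.1391])
(0.5135, -0.0861, 0.059, 0.0221, 171, [0.5136, -0.087])
(0.5136, -0.0844, 0.059, 0.0226, 205, [0.5139, -0.0849])
(0.4801, -0.0234, 0.059, 0.0221, 202, [0.4795, -0.0235])
(0.4669, -0.1366, 0.059, 0.0226, 207, [0.4663, -0.1368])
```

View pics/d.png

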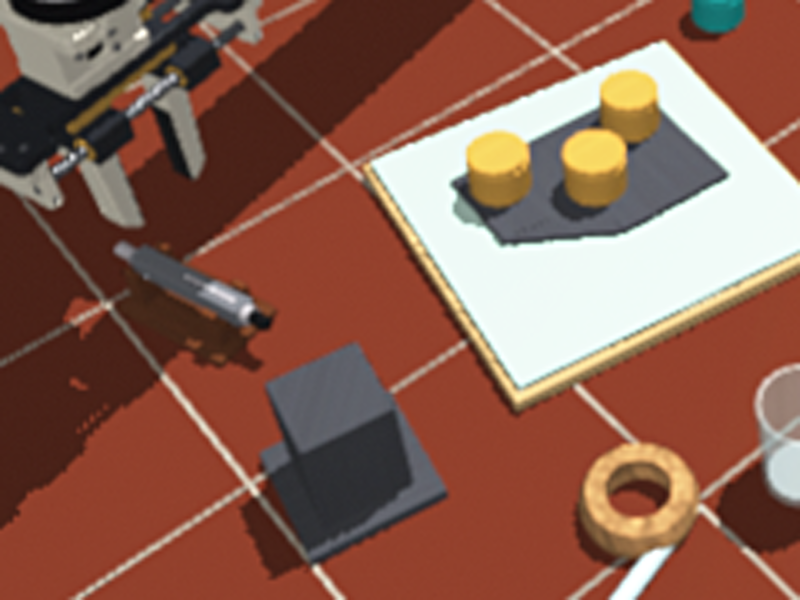

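All three weights stand on the template. The open gripper sits squarely over the pen, which is at about (190,285) in the crop. Going down to grip it.

>>> arm_command --pt "0 0 0.03 0 0 0 45" --pt "0 0 0.03 0 0 0 45" --pt "0 0 0.02 0 0 0 45" --pt "0 0 0.015 0 0 0 45" --pt "0 0 0.009 0 0 0 45" --pt "0 0 0 0 0 0 45" --pt "0 0 0 0 0 0 45" --pt "0 0 0 0 0 0 10" --pt "0 0 0 0 0 0 10" --pt "0 0 0 0 0 0 10" --pt "0 0 0 0 0 0 10" --pt "0 0 0 0 0 0 10" --pt "0 0 0 0 0 0 10" --pt "0 0 0 0 0 0 10" --pt "0 0 0 0 0 0 10"

```text
time_s: 24.92
tcp_pos: [0.4051, -0.3546, -0.0035]
tcp_rot: [[-0.952, -0.307, 0.001], [-0.307, 0.952, -0.001], [-0.0, -0.001, -1.0]]
ft_force: [-0.5, 1.1, 5.8]
finger_gap: 0.0158
grasp_force: 30.0
```

The pen is gripped. Now I lift it, turn it to face the block squarely (yaw about 170°) and move to stand-off.

>>> arm_command --pt "0 0 -0.01 0 0 0 10" --pt "0 0 -0.02 0 0 0 10" --pt "0 0 0 0 0 0 10" --pt "0 0 0 0 0 0.1218 10" --pt "0 0 0 0 0 0.1218 10" --pt "0 0 0 0 0 0.1218 10" --pt "0 0 0 0 0 0.1218 10" --pt "-0.017 0.0095 0 0 0 0 10" --pt "-0.017 0.0095 0 0 0 0 10" --pt "-0.017 0.0095 0 0 0 0 10" --pt "-0.017 0.0096 0 0 0 0 10" --pt "0 0 0 0 0 0 10" --pt "0 0 0 0 0 0 10" --pt "0 0 0 0 0 0 10"

```text
time_s: 26.08
tcp_pos: [0.4777, -0.3283, 0.0254]
tcp_rot: [[-0.985, 0.173, -0.001], [0.173, 0.985, 0.001], [0.001, 0.0, -1.0]]
ft_force: [-0.4, -0.6, -1.2]
finger_gap: 0.0158
grasp_force: 30.0
```

Run:
```python
from h import *
o=env.get_obs(); print(o['tcp_pos'],o['ft_force'])
im,_=optics.capture('scene'); im2,_=optics.capture('top')
cv2.imwrite('pics/e.png',np.hstack([cv2.resize(im[200:320,60:220],(480,360),interpolation=2),cv2.resize(im2[140:260,310:410],(300,360),interpolation=2)])[:,:,::-1])
```

```text
[ 0.477716   -0.3282627   0.02539926] [-0.43634122 -0.55273504 -1.21045725]
```

View pics/e.png

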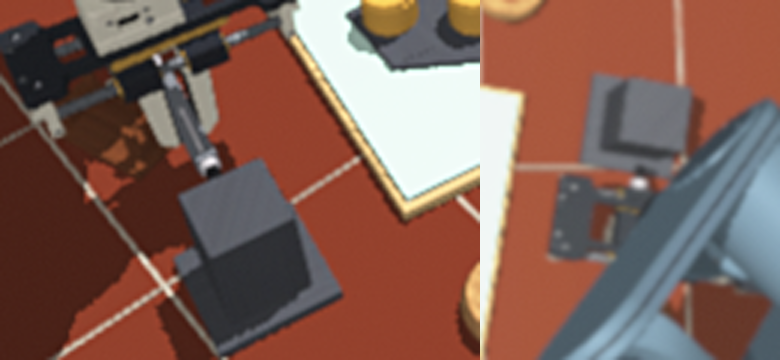

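>>> arm_command --pt "-0.005 0 0 0 0 0 10" --pt "-0.004 0 0 0 0 0 10" --pt "-0.002 0 0 0 0 0 10" --pt "-0.002 0 0 0 0 0 10" --pt "-0.002 0 0 0 0 0 10" --pt "-0.002 0 0 0 0 0 10" --pt "-0.001 0 0 0 0 0 10" --pt "0 0 0 0 0 0 10"

```text
time_s: 26.85
tcp_pos: [0.4954, -0.3315, 0.0256]
tcp_rot: [[-0.985, 0.174, -0.002], [0.174, 0.985, 0.001], [0.002, 0.0, -1.0]]
ft_force: [-5.1, -0.7, 0.9]
finger_gap: 0.0161
grasp_force: 30.0
```

>>> arm_command --pt "-0.002 0 0 0 0 0 10" --pt "-0.002 0 0 0 0 0 10" --pt "0 0 0 0 0 0 10"

```text
time_s: 27.1
tcp_pos: [0.4996, -0.3322, 0.0257]
tcp_rot: [[-0.985, 0.174, -0.001], [0.174, 0.985, 0.0], [0.001, 0.0, -1.0]]
ft_force: [-4.4, 0.2, 1.1]
finger_gap: 0.0159
grasp_force: 30.0
```

>>> arm_command --pt "-0.002 0 0 0 0 0 10" --pt "0 0 0 0 0 0 10"

```text
time_s: 27.27
tcp_pos: [0.5017, -0.3326, 0.0257]
tcp_rot: [[-0.985, 0.174, -0.001], [0.174, 0.985, 0.0], [0.001, 0.0, -1.0]]
ft_force: [-3.9, -0.9, 1.1]
finger_gap: 0.0155
grasp_force: 30.0
```

>>> arm_command --pt "-0.001 0 0 0 0 0 10" --pt "0 0 0 0 0 0 10"

```text
time_s: 27.43
tcp_pos: [0.5026, -0.3328, 0.0257]
tcp_rot: [[-0.985, 0.174, -0.001], [0.174, 0.985, 0.0], [0.001, 0.0, -1.0]]
ft_force: [-5.4, 0.4, 0.2]
finger_gap: 0.0157
grasp_force: 30.0
```

Still sliding at about 5 N. I'll go on in 1 mm steps until the firm stop.

>>> arm_command --pt "-0.001 0 0 0 0 0 10" --pt "0 0 0 0 0 0 10"

```text
time_s: 27.6
tcp_pos: [0.5037, -0.333, 0.0257]
tcp_rot: [[-0.985, 0.174, -0.001], [0.174, 0.985, 0.0], [0.001, 0.0, -1.0]]
ft_force: [-4.5, 0.4, -0.1]
finger_gap: 0.0155
grasp_force: 30.0
```

>>> arm_command --pt "-0.001 0 0 0 0 0 10" --pt "0 0 0 0 0 0 10"

```text
time_s: 27.77
tcp_pos: [0.5044, -0.3331, 0.0256]
tcp_rot: [[-0.985, 0.174, -0.001], [0.174, 0.985, 0.0], [0.001, 0.0, -1.0]]
ft_force: [-6.0, -0.9, 0.8]
finger_gap: 0.0156
grasp_force: 30.0
```

>>> arm_command --pt "-0.0007 0 0 0 0 0 10" --pt "0 0 0 0 0 0 10"

```text
time_s: 27.93
tcp_pos: [0.5044, -0.333, 0.0255]
tcp_rot: [[-0.985, 0.174, -0.003], [0.174, 0.985, 0.001], [0.003, 0.0, -1.0]]
ft_force: [-7.4, -0.7, 1.2]
finger_gap: 0.0159
grasp_force: 30.0
```

>>> arm_command --pt "-0.0007 0 0 0 0 0 10" --pt "0 0 0 0 0 0 10"

```text
time_s: 28.1
tcp_pos: [0.5044, -0.3329, 0.0254]
tcp_rot: [[-0.985, 0.174, -0.004], [0.174, 0.985, 0.001], [0.004, 0.001, -1.0]]
ft_force: [-10.1, -0.2, 2.0]
finger_gap: 0.016
grasp_force: 30.0
```

The stop is reached: position no longer moves and the force climbs to 10 N, so the plunger is home. Next I back off, lift, go over to the seam side and tilt.

>>> arm_command --pt "0.01 0 0 0 0 0 10" --pt "0.02 0 0 0 0 0 10" --pt "0 0 -0.03 0 0 0 10" --pt "0 0 -0.035 0 0 0 10" --pt "0 0 -0.035 0 0 0 10" --pt "0 0 -0.03 0 0 0 10" --pt "-0.006 0.0263 0 0 0 0 10" --pt "-0.006 0.0263 0 0 0 0 10" --pt "-0.006 0.0263 0 0 0 0 10" --pt "-0.006 0.0263 0 0 0 0 10" --pt "-0.006 0.0263 0 0 0 0 10" --pt "-0.006 0.0263 0 0 0 0 10" --pt "-0.006 0.0263 0 0 0 0 10" --pt "-0.006 0.0263 0 0 0 0 10" --pt "-0.006 0.0263 0 0 0 0 10" --pt "-0.006 0.0263 0 0 0 0 10" --pt "-0.006 0.0263 0 0 0 0 10" --pt "-0.006 0.0263 0 0 0 0 10" --pt "0 0 0 0 0 0 10" --pt "0 0 0 0 0 0 10"

```text
time_s: 29.77
tcp_pos: [0.6035, -0.0283, 0.156]
tcp_rot: [[-0.985, 0.171, 0.002], [0.171, 0.985, 0.0], [-0.002, 0.001, -1.0]]
ft_force: [0.2, 0.3, 0.5]
finger_gap: 0.0157
grasp_force: 30.0
```

>>> arm_command --pt "0 0 0 0 -0.1164 0 10" --pt "0 0 0 0 -0.1164 0 10" --pt "0 0 0 0 -0.1164 0 10" --pt "0 0 0 0 -0.1164 0 10" --pt "0 0 0 0 -0.1164 0 10" --pt "0 0 0 0 -0.1164 0 10" --pt "0 0 0 0 0 0 10" --pt "0 0 0 0 0 0 10"

```text
time_s: 30.43
tcp_pos: [0.6004, -0.0293, 0.1539]
tcp_rot: [[-0.764, 0.174, 0.621], [0.137, 0.985, -0.108], [-0.631, 0.003, -0.776]]
ft_force: [0.2, -0.1, -0.2]
finger_gap: 0.0158
grasp_force: 30.0
```

Run:
```python
from h import *
o=env.get_obs(); print(o['tcp_pos'],o['tcp_rot'].round(4).tolist(),o['q'].round(2),o['ft_force'])
im,d=optics.capture('scene'); print(optics.place_of('scene','pen_tip'),optics.place_of('scene','pen')); im2,_=optics.capture('top');print(optics.place_of('top','pen_tip'))
cv2.imwrite('pics/f.png',cv2.resize(im[60:300,120:440],(800,600),interpolation=2)[:,:,::-1]); np.savez('/tmp/f.npz',im=im,d=d,im2=im2)
```

```text
[ 0.60041381 -0.02930345  0.15390783] [[-0.7639, 0.174, 0.6214], [0.1366, 0.9848, -0.1077], [-0.6307, 0.0026, -0.776]] [ -15.95    3.69  122.55   14.76   15.3  -108.78] [ 0.22551234 -0.12038695 -0.23689951]
[{'centre': [0.4005, -0.3588, 0.0009], 'score': 0.61}, {'centre': [0.4735, -0.0233, 0.0194], 'score': 0.25}] [{'centre': [0.7799, 0.0815, 0.0013], 'score': 0.74}, {'centre': [0.5023, -0.0792, 0.0184], 'score': 0.69}, {'centre': [0.5772, -0.0276, 0.1798], 'score': 0.48}, {'centre': [0.5423, -0.1302, 0.014], 'score': 0.38}]
[{'centre': [0.7823, -0.1409, 0.0007], 'score': 0.31}]
```

View pics/f.png

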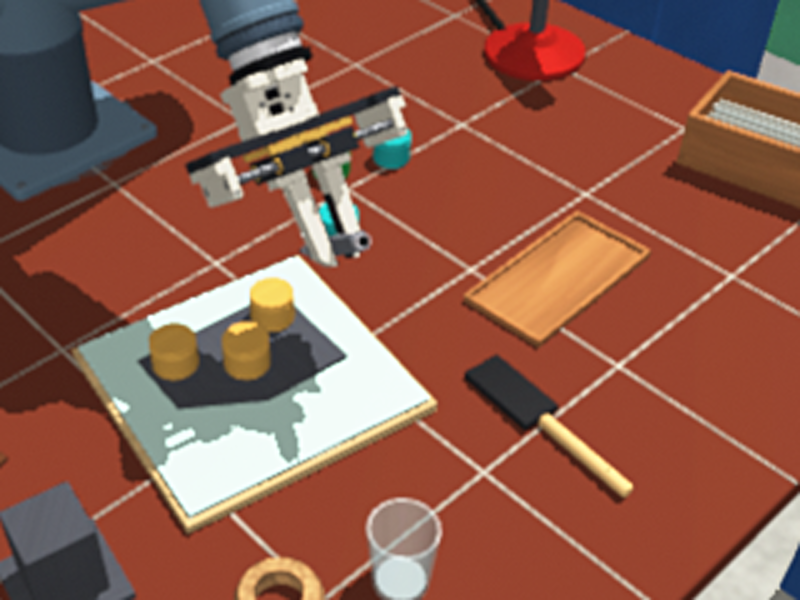

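```bash
cat > kin.py <<'E'
import numpy as np
from scipy.optimize import least_squares
from scipy.spatial.transform import Rotation as R
D=[([60.231,14.816,87.949,0,77.235,-11.62],[.17129,.52265,.19796]),([23.0602,24.945,101.0034,0,54.0593,-66.94],[.44864,.31141,.01993]),
([-53.1,18.6,97.5,0,64.,-160.8],[.4046,-.3537,.0993]),([-15.95,3.69,122.55,14.76,15.3,-108.78],[.60041,-.0293,.1539])]
def fk(q,p):
    a1,d1,L2,L3,e,L5=p; r=lambda ax,a:R.from_euler(ax,a,degrees=True)
    R1=r('z',q[0]);R2=R1*r('y',q[1]);R3=R2*r('y',q[2]);R5=R3*r('z',q[3])*r('y',q[4]);R6=R5*r('z',q[5])
    return R1.apply([a1,0,d1])+R2.apply([0,0,L2])+R3.apply([e,0,L3])+R5.apply([0,0,L5]), R6
S=least_squares(lambda p:np.ravel([fk(q,p)[0]-x for q,x in D])/1e-3+0,[0.0,.3,.35,.35,0,.2]); 
S=least_squares(lambda p:np.r_[np.ravel([fk(q,p)[0]-x for q,x in D])/1e-3,.05*(p-S.x)],S.x)
par=S.x
lo=np.array([-179.9,-52.3,10.8,-69.9,12.6,-178.6]);hi=np.array([179.9,119.4,147.9,249.9,155.2,178.6])
E
python3 - <<'E'
from kin import *; from h import *
print(par.round(4),(S.fun).round(2)); print(fk(D[3][0],par)[1].as_matrix().round(3))
o=env.get_obs(); t=o['tcp_pos'];M=o['tcp_rot']
for n,c in (("world",t+[0,0,.033]-.0025*M[:,2]),("tool",t-.0355*M[:,2])):
    print(n,c.round(4),"btn",w2px('scene',[c-.058*M[:,0]]),"org",w2px('scene',[c]))
k=np.load('/tmp/f.npz'); P=cloud('scene',k['d']); print(P[150:162:2,260:270:2].round(3)[:,:,:].tolist())
E
```

```text
[-0.0695  0.2413  0.6705  0.4744  0.1098  0.4766] [  97.    -53.61    3.14   41.59 -102.71  -14.56  -91.64  -63.13   -6.33
  -24.1  -102.09   17.75    0.      0.      0.      0.      0.      0.  ]
[[-0.174 -0.764  0.621]
 [-0.985  0.137 -0.108]
 [-0.003 -0.631 -0.776]]
world [ 0.6047 -0.0301  0.1931] btn [[273.39661208 158.21115354]] org [[261.30213743 160.14606918]]
tool [ 0.5839 -0.0265  0.1855] btn [[267.57865228 155.52033269]] org [[256.0231541  157.56461168]]
[[[0.58, -0.011, 0.196], [0.581, -0.006, 0.193], [0.413, 0.161, 0.002], [0.414, 0.168, -0.001], [0.42, 0.17, 0.001]], [[0.582, -0.013, 0.192], [0.601, -0.025, 0.211], [0.611, -0.028, 0.218], [0.423, 0.159, 0.001], [0.427, 0.163, 0.001]], [[0.61, -0.039, 0.218], [0.611, -0.035, 0.217], [0.618, -0.035, 0.221], [0.619, -0.03, 0.219], [0.434, 0.157, 0.002]], [[0.611, -0.04, 0.215], [0.617, -0.04, 0.217], [0.62, -0.037, 0.218], [0.621, -0.032, 0.215], [0.621, -0.026, 0.213]], [[0.611, -0.039, 0.208], [0.616, -0.039, 0.211], [0.622, -0.038, 0.214], [0.624, -0.035, 0.214], [0.444, 0.147, -0.001]], [[0.612, -0.041, 0.205], [0.618, -0.041, 0.208], [0.443, 0.132, -0.001], [0.448, 0.135, 0.001], [0.451, 0.14, -0.0]]]
```

```bash
sed -i 's/a1,d1,L2,L3,e,L5=p/a1,d1,L2,L3,e,L5,b=p/; s/\[a1,0,d1\]/[a1,b,d1]/; s/\[0.0,.3,.35,.35,0,.2\]/[0.0,.3,.35,.35,0,.2,.11]/' kin.py
cat >> kin.py <<'E'
J6=R.from_euler('z',90,degrees=True)
def ik(pos,rot,q0):
    def f(q):
        x,r=fk(q,par); return np.r_[(x-pos)/1e-3,(R.from_matrix(rot).inv()*(r*J6)).as_rotvec()*200]
    s=least_squares(f,np.clip(q0,lo+.1,hi-.1),bounds=(lo,hi)); return s.x,np.abs(s.fun).max()
E
python3 - <<'E'
from kin import *
print(par.round(4),S.fun.round(2)[:12]); x,r=fk(D[3][0],par); print((r*J6).as_matrix().round(3), (r*J6.inv()).as_matrix().round(3))
E
```

```text
[1.000e-04 2.217e-01 5.341e-01 4.258e-01 6.010e-02 3.873e-01 1.109e-01] [-0.07  0.04  0.03 -0.03  0.09  0.05 -0.24 -0.17 -0.06  0.03  0.11 -0.02]
[[-0.764  0.174  0.621]
 [ 0.137  0.985 -0.108]
 [-0.631  0.003 -0.776]] [[ 0.764 -0.174  0.621]
 [-0.137 -0.985 -0.108]
 [ 0.631 -0.003 -0.776]]
```

Run:
```python
from kin import *
c=np.array([.5022,-.0835]);a=np.radians(-6);Rt=np.array([[np.cos(a),-np.sin(a)],[np.sin(a),np.cos(a)]])
seam=[(63,83),(63,-10),(62.6,-11.5),(20,-85.3)]
W=[np.r_[c+Rt@np.array(s)/1000,.018] for s in seam]; print(np.round(W,4))
qn=np.array([-15.95,3.69,122.55,14.76,15.3,-108.78])
seeds=[qn,qn+[0,0,0,60,40,-60],qn+[0,0,0,-60,40,60],qn+[0,0,0,150,40,60],qn+[0,0,0,180,30,200]]
for E in (45,60,75):
  for A in range(90,240,15):
    e,al=np.radians([E,A]); d=np.array([np.cos(al),np.sin(al),0]); k=np.array([0,0,1.])
    x=np.cos(e)*d-np.sin(e)*k; z=-np.sin(e)*d-np.cos(e)*k; M=np.c_[x,np.cross(z,x),z]
    best=None
    for s in seeds:
        Q=[];ok=True;q=s
        for w in W:
            q,f=ik(w-.081*x+.0355*z,M,q); Q.append(q)
            if f>1: ok=False;break
        if ok:
            mg=min((np.array(Q)-lo).min(),(hi-np.array(Q)).min())
            if best is None or mg>best[0]: best=(mg,Q)
    print(E,A,None if best is None else (round(best[0],1),best[1][0].round(0).tolist(),best[1][-1].round(0).tolist()))
```

```text
[[ 0.5735 -0.0075  0.018 ]
 [ 0.5638 -0.1     0.018 ]
 [ 0.5633 -0.1015  0.018 ]
 [ 0.5132 -0.1704  0.018 ]]
45 90 (np.float64(8.0), [7.0, 36.0, 96.0, -50.0, 66.0, 36.0], [-10.0, 30.0, 109.0, -62.0, 52.0, 35.0])
45 105 None
45 120 None
45 135 None
45 150 (np.float64(2.0), [-3.0, 24.0, 122.0, 248.0, 20.0, 43.0], [-30.0, 20.0, 131.0, 179.0, 16.0, 91.0])
45 165 (np.float64(0.7), [-10.0, 22.0, 126.0, 195.0, 13.0, 79.0], [-39.0, 19.0, 132.0, 128.0, 21.0, 123.0])
45 180 (np.float64(4.9), [-18.0, 21.0, 127.0, 133.0, 17.0, 122.0], [-46.0, 20.0, 130.0, 98.0, 31.0, 135.0])
45 195 (np.float64(14.8), [-25.0, 22.0, 126.0, 101.0, 27.0, 138.0], [-50.0, 22.0, 125.0, 79.0, 41.0, 138.0])
45 210 (np.float64(25.5), [-30.0, 24.0, 122.0, 81.0, 38.0, 142.0], [-52.0, 25.0, 120.0, 65.0, 51.0, 138.0])
45 225 (np.float64(31.5), [-32.0, 26.0, 116.0, 66.0, 49.0, 142.0], [-52.0, 28.0, 113.0, 54.0, 60.0, 136.0])
60 90 None
60 105 None
60 120 None
60 135 None
60 150 (np.float64(5.8), [2.0, 30.0, 131.0, 221.0, 44.0, 75.0], [-30.0, 28.0, 142.0, 180.0, 50.0, 90.0])
60 165 (np.float64(4.4), [-9.0, 28.0, 137.0, 187.0, 4
[... 379 characters left out ...]
0 225 (np.float64(26.2), [-42.0, 32.0, 122.0, 79.0, 62.0, 120.0], [-61.0, 35.0, 114.0, 61.0, 72.0, 121.0])
75 90 None
75 105 None
75 120 None
75 135 (np.float64(4.8), [16.0, 42.0, 125.0, 245.0, 69.0, 78.0], [-11.0, 44.0, 141.0, 213.0, 80.0, 93.0])
75 150 None
75 165 None
75 180 (np.float64(0.9), [-27.0, 47.0, 147.0, 153.0, 87.0, 84.0], [-67.0, 47.0, 146.0, 116.0, 80.0, 78.0])
75 195 (np.float64(4.7), [-42.0, 45.0, 143.0, 124.0, 79.0, 83.0], [-71.0, 43.0, 137.0, 94.0, 75.0, 90.0])
75 210 (np.float64(13.3), [-48.0, 42.0, 135.0, 101.0, 74.0, 93.0], [-70.0, 42.0, 126.0, 77.0, 77.0, 102.0])
75 225 (np.float64(24.2), [-49.0, 43.0, 124.0, 82.0, 76.0, 104.0], [-67.0, 44.0, 114.0, 64.0, 84.0, 110.0])
```

The joint model fits the arm to 0.2 mm. The missing 33 mm turns out to lie along the tool axis, meaning the tool is shorter than reported. Steep outward tilts are blocked on this wrist branch, so I untilt and turn to the other J6 branch. That branch is also what I need later to push the tip in.

>>> arm_command --pt "0 0 0 0 0.1164 0 10" --pt "0 0 0 0 0.1164 0 10" --pt "0 0 0 0 0.1164 0 10" --pt "0 0 0 0 0.1164 0 10" --pt "0 0 0 0 0.1164 0 10" --pt "0 0 0 0 0.1 0 10" --pt "0 0 0 0 0 0.12 10" --pt "0 0 0 0 0 0.12 10" --pt "0 0 0 0 0 0.12 10" --pt "0 0 0 0 0 0.12 10" --pt "0 0 0 0 0 0.12 10" --pt "0 0 0 0 0 0.12 10" --pt "0 0 0 0 0 0.12 10" --pt "0 0 0 0 0 0.12 10" --pt "0 0 0 0 0 0.12 10" --pt "0 0 0 0 0 0.12 10" --pt "0 0 0 0 0 0.12 10" --pt "0 0 0 0 0 0.12 10" --pt "0 0 0 0 0 0.12 10" --pt "0 0 0 0 0 0.12 10"

```text
time_s: 32.35
tcp_pos: [0.6051, -0.0295, 0.1563]
tcp_rot: [[0.284, 0.959, 0.017], [0.959, -0.284, -0.002], [0.003, 0.017, -1.0]]
ft_force: [-0.6, -0.1, -0.9]
finger_gap: 0.0157
grasp_force: 30.0
```

>>> arm_command --pt "0 0 0 0 0 0.12 10" --pt "0 0 0 0 0 0.12 10" --pt "0 0 0 0 0 0.12 10" --pt "0 0 0 0 0 0.12 10" --pt "0 0 0 0 0 0.12 10" --pt "0 0 0 0 0 0.12 10" --pt "0 0 0 0 0 0.12 10" --pt "0 0 0 0 0 0.12 10" --pt "0 0 0 0 0 0.12 10" --pt "0 0 0 0 0 0.12 10" --pt "0 0 0 0 0 0.12 10" --pt "0 0 0 0 0 0.12 10" --pt "0 0 0 0 0 0.12 10" --pt "0 0 0 0 0 0.12 10" --pt "0 0 0 0 0 0.12 10" --pt "0 0 0 0 0 0.12 10" --pt "0 0 0 0 0 0.12 10" --pt "0 0 0 0 0 0.12 10" --pt "0 0 0 0 0 0 10" --pt "0 0 0 0 0 0 10"

```text
time_s: 34.02
tcp_pos: [0.6047, -0.0292, 0.156]
tcp_rot: [[0.647, -0.762, 0.017], [-0.762, -0.647, -0.001], [0.012, -0.012, -1.0]]
ft_force: [0.3, 0.2, -0.7]
finger_gap: 0.0158
grasp_force: 30.0
```

```bash
cat > plan.py <<'E'
from kin import *
def M_of(E,A):
    e,al=np.radians([E,A]); d=np.array([np.cos(al),np.sin(al),0]); k=np.array([0,0,1.])
    x=np.cos(e)*d-np.sin(e)*k; z=-np.sin(e)*d-np.cos(e)*k; return np.c_[x,np.cross(z,x),z]
def rows(p0,M0,poses,g=10):
    out=[];C=R.from_matrix(M0);p=np.array(p0)
    for x,r in poses:
        t=np.round(C.inv().apply(x-p),4); w=np.round((C.inv()*r).as_rotvec(),4); out.append([*t.tolist(),*w.tolist(),g])
        p=p+C.apply(t); C=C*R.from_rotvec(w)
    return out,p,C.as_matrix()
E
python3 - <<'E'
from plan import *; from plant import env
o=env.get_obs(); q=o['q']; print(q.round(2),o['tcp_pos'])
M=M_of(60,210); tip=np.array([.5725,-.0164,.060])
qt,f=ik(tip-.081*M[:,0]+.0355*M[:,2],M,[-39,30,130,98,55,113]); print(qt.round(1),f)
n=20; P=[]
for i in range(1,n+1):
    x,r=fk(q+(qt-q)*i/n,par); P.append((x,r*J6))
    z=(r*J6).as_matrix(); org=x-.0355*z[:,2]; tp=org+.081*z[:,0]; print(i,tp.round(3),org.round(3))
rr,p,C=rows(o['tcp_pos'],o['tcp_rot'],P); print(*rr,sep=",\n"); print(p,C.round(3))
E
```

```text
[-13.42  21.48  84.55   0.18  73.   126.21] [ 0.60467459 -0.02916192  0.15600989]
[-40.6  23.6 128.8  91.6  54.8 122.3] 1.1102230246251565e-13
1 [ 0.645 -0.078  0.172] [ 0.596 -0.014  0.177]
2 [ 0.635 -0.064  0.154] [0.588 0.001 0.164]
3 [ 0.625 -0.051  0.139] [0.583 0.016 0.154]
4 [ 0.617 -0.038  0.126] [0.578 0.03  0.146]
5 [ 0.61  -0.026  0.115] [0.575 0.043 0.139]
6 [ 0.603 -0.014  0.105] [0.573 0.055 0.135]
7 [ 0.598 -0.004  0.098] [0.573 0.065 0.132]
8 [0.594 0.006 0.092] [0.574 0.073 0.131]
9 [0.591 0.013 0.087] [0.576 0.08  0.131]
10 [0.589 0.019 0.084] [0.579 0.084 0.131]
11 [0.588 0.024 0.081] [0.583 0.086 0.132]
12 [0.587 0.026 0.079] [0.587 0.086 0.133]
13 [0.587 0.027 0.077] [0.592 0.083 0.135]
14 [0.587 0.026 0.075] [0.597 0.078 0.136]
15 [0.586 0.023 0.073] [0.601 0.071 0.137]
16 [0.585 0.018 0.072] [0.605 0.061 0.137]
17 [0.584 0.011 0.07 ] [0.608 0.049 0.137]
18 [0.581 0.003 0.067] [0.609 0.036 0.136]
19 [ 0.577 -0.006  0.064] [0.609 0.02  0.133]
20 [ 0.573 -0.016  0.06 ] [0.608 0.004 0.13 ]
[-0.0195, -0.0051, 0.0147, 0.0471, -0.0636, 0.0459, 10],
[-0.0178, -0.0045, 
[... 455 characters left out ...]
6, 0.0551, -0.0384, 0.0748, 10],
[-0.0029, -0.006, 0.0014, 0.0561, -0.0353, 0.0769, 10],
[-0.0014, -0.0067, 0.0, 0.0572, -0.0321, 0.0788, 10],
[0.0001, -0.0075, -0.0011, 0.0581, -0.0291, 0.0805, 10],
[0.0016, -0.0084, -0.0022, 0.0591, -0.0261, 0.0819, 10],
[0.0029, -0.0093, -0.0034, 0.06, -0.023, 0.0832, 10],
[0.0041, -0.0103, -0.0043, 0.061, -0.0202, 0.0843, 10],
[0.0054, -0.0114, -0.0053, 0.062, -0.0173, 0.0853, 10],
[0.0065, -0.0124, -0.0061, 0.0629, -0.0145, 0.0861, 10],
[0.0077, -0.0136, -0.0069, 0.0637, -0.0119, 0.0868, 10],
[0.0086, -0.0147, -0.0077, 0.0646, -0.0093, 0.0873, 10]
[0.63421103 0.01917562 0.11243658] [[-0.433 -0.5    0.75 ]
 [-0.25   0.866  0.433]
 [-0.866  0.    -0.5  ]]
```

>>> arm_command --pt "-0.0195 -0.0051 0.0147 0.0471 -0.0636 0.0459 10" --pt "-0.0178 -0.0045 0.0136 0.0478 -0.0612 0.05 10" --pt "-0.0162 -0.0042 0.0122 0.0487 -0.0588 0.0539 10" --pt "-0.0145 -0.0039 0.0108 0.0494 -0.0562 0.0576 10" --pt "-0.0128 -0.0038 0.0095 0.0504 -0.0535 0.0611 10" --pt "-0.0111 -0.0039 0.0081 0.0513 -0.0505 0.0643 10" --pt "-0.0094 -0.004 0.0067 0.0522 -0.0476 0.0672 10" --pt "-0.0077 -0.0044 0.0053 0.0532 -0.0446 0.07 10" --pt "-0.0061 -0.0048 0.004 0.0542 -0.0414 0.0726 10" --pt "-0.0045 -0.0053 0.0026 0.0551 -0.0384 0.0748 10" --pt "-0.0029 -0.006 0.0014 0.0561 -0.0353 0.0769 10" --pt "-0.0014 -0.0067 0.0 0.0572 -0.0321 0.0788 10" --pt "0.0001 -0.0075 -0.0011 0.0581 -0.0291 0.0805 10" --pt "0.0016 -0.0084 -0.0022 0.0591 -0.0261 0.0819 10" --pt "0.0029 -0.0093 -0.0034 0.06 -0.023 0.0832 10" --pt "0.0041 -0.0103 -0.0043 0.061 -0.0202 0.0843 10" --pt "0.0054 -0.0114 -0.0053 0.062 -0.0173 0.0853 10" --pt "0.0065 -0.0124 -0.0061 0.0629 -0.0145 0.0861 10" --pt "0.0077 -0.0136 -0.0069 0.0637 -0.0119 0.0868 10" --pt "0.0086 -0.0147 -0.0077 0.0646 -0.0093 0.0873 10"

```text
time_s: 35.68
tcp_pos: [0.6341, 0.0179, 0.1122]
tcp_rot: [[-0.433, -0.495, 0.753], [-0.249, 0.869, 0.428], [-0.866, -0.002, -0.499]]
ft_force: [-0.2, 0.1, -0.0]
finger_gap: 0.0158
grasp_force: 30.0
```

>>> arm_command --pt "0 0 0 0 0 0 10" --pt "0 0 0 0 0 0 10"

```text
time_s: 35.85
tcp_pos: [0.6334, 0.0194, 0.112]
tcp_rot: [[-0.432, -0.5, 0.751], [-0.251, 0.866, 0.432], [-0.866, -0.002, -0.5]]
ft_force: [0.5, -0.4, -2.1]
finger_gap: 0.016
grasp_force: 30.0
```

Run:
```python
from h import *
o=env.get_obs(); t=o['tcp_pos'];M=o['tcp_rot']; print(t,M.round(3).tolist(),o['q'].round(1))
im,d=optics.capture('scene'); im2,d2=optics.capture('top'); np.savez('/tmp/g.npz',im=im,d=d,im2=im2,d2=d2)
print([(r['centre'],r['score']) for r in optics.place_of('scene','pen_tip')],[(r['centre'],r['score']) for r in optics.place_of('top','pen_tip')])
org=t-.0355*M[:,2]; tip=org+.081*M[:,0]; print("pred tip",tip, w2px('scene',[tip,org,org-.058*M[:,0]]).round(1).tolist(), w2px('top',[tip]))
cv2.imwrite('pics/g.png',np.hstack([cv2.resize(im[120:240,190:310],(480,480),interpolation=2),cv2.resize(im2[150:250,210:290],(320,400),interpolation=2)[:,:]  if 0 else cv2.resize(im2[150:246,210:274],(320,480),interpolation=2)])[:,:,::-1])
```

```text
[0.63339554 0.01935374 0.11197372] [[-0.432, -0.5, 0.751], [-0.251, 0.866, 0.432], [-0.866, -0.002, -0.5]] [-40.6  23.6 129.   91.8  54.8 122. ]
[] []
pred tip [ 0.57171985 -0.01632456  0.05958652] [[255.9, 193.5], [272.7, 175.2], [286.0, 160.8]] [[246.48469044 186.20464714]]
```

View pics/g.png

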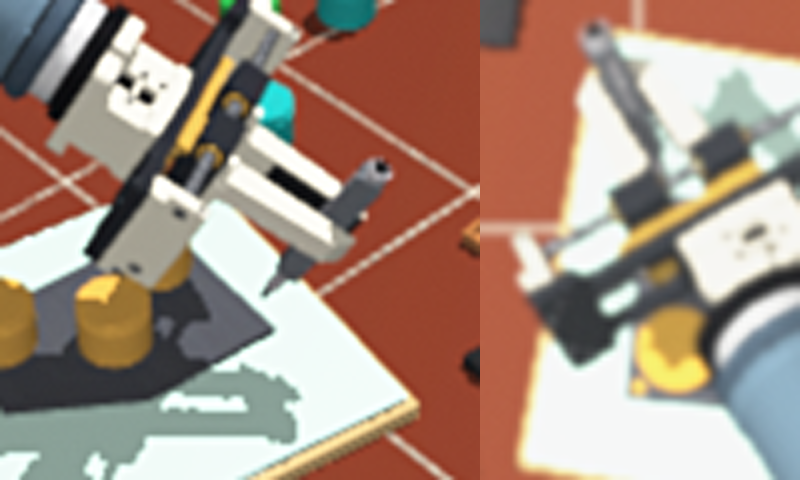

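The tip shows at full-image pixel (256.2,193.2) and I predicted (255.9,193.5), so the tool-offset model is good to about 1 mm. Next I refine the template's edges at sub-pixel level.

```bash
cat > edge.py <<'E'
from h import *
from scipy.optimize import least_squares
T=np.array([(-60,85),(60,85),(60,-10),(16.7,-85),(-60,-85)],float)/1000
def pts(p): 
    c,s=np.cos(p[2]),np.sin(p[2]); return T@np.array([[c,s],[-s,c]])+p[:2]
def fit(c,g,edges,zs,p,rng=.008,thr=15):
    for it in range(4):
        V=pts(p); obs=[]
        for e in edges:
            a,b=V[e],V[(e+1)%5]; t=(b-a)/np.linalg.norm(b-a); n=np.array([-t[1],t[0]])  # outward? sign free
            if n@( (a+b)/2-V.mean(0))<0: n=-n
            L=np.linalg.norm(b-a); s=np.arange(.012,L-.012,.002); k=np.arange(-rng,rng+1e-6,.00025)
            G=(a+s[:,None,None]*t+k[None,:,None]*n); W=np.c_[G.reshape(-1,2),np.full(G.size//2,zs[e])]
            uv=w2px(c,W).astype(np.float32).reshape(len(s),len(k),2)
            I=cv2.remap(g.astype(np.float32),uv[...,0],uv[...,1],cv2.INTER_CUBIC)
            D=np.gradient(cv2.GaussianBlur(I,(0,0),2),axis=1); D[:,:3]=0;D[:,-3:]=0
            i=D.argmax(1); ok=D[np.arange(len(s)),i]>thr/4
            # centroid about the max
            off=np.array([np.sum(k[max(0,j-6):j+7]*np.clip(D[r,max(0,j-6):j+7],0,None))/np.clip(D[r,max(0,j-6):j+7],0,None).sum() for r,j in enumerate(i)])
            m=np.median(off[ok]) if ok.any() else np.nan; ok&=np.abs(off-m)<.0015
            for r in np.nonzero(ok)[0]: obs.append((e,*(a+s[r]*t+off[r]*n)))
        O=np.array(obs)
        def res(q):
            V=pts(q); out=[]
            for e,x,y in O:
                e=int(e);a,b=V[e],V[(e+1)%5];t=(b-a)/np.linalg.norm(b-a); out.append((x-a[0])*t[1]-(y-a[1])*t[0])
            return np.array(out)*1000
        p=least_squares(res,p,loss="soft_l1",x_scale=[.001,.001,.01]).x
    r=res(p); return p,{int(e):(round(float(r[O[:,0]==e].mean()),2),round(float(r[O[:,0]==e].std()),2),int((O[:,0]==e).sum())) for e in set(O[:,0])}
E
python3 - <<'E'
from edge import *
p0=np.array([.5022,-.0835,np.radians(-6)])
for f,c,key,ed,zs in (("/tmp/top0.npz","top","im",[0,1,2,3,4],[.023]*5),("/tmp/scene0.npz","scene","im",[0,1,2,3,4],[.023,.018,.018,.018,.023]),("/tmp/scene0.npz","scene","im",[1,2],[.023,.018,.018,.018,.023]),("/tmp/g.npz","scene","im",[1,2],[.023,.018,.018,.018,.023])):
    g=cv2.cvtColor(np.load(f)[key],cv2.COLOR_RGB2GRAY); p,e=fit(c,g,ed,zs,p0); print(f,c,p[:2].round(4),np.degrees(p[2]).round(2),e)
E
```

```text
/tmp/top0.npz top [ 0.5041 -0.0837] -5.3 {0: (1.14, 0.26, 48), 1: (1.95, 0.25, 36), 2: (2.11, 0.18, 32), 3: (1.45, 0.58, 27), 4: (1.33, 0.35, 73)}
/tmp/scene0.npz scene [ 0.5018 -0.0849] -5.29 {0: (0.4, 0.25, 49), 1: (1.16, 0.16, 36), 2: (1.43, 0.31, 32), 3: (0.2, 0.44, 27), 4: (0.91, 0.12, 74)}
/tmp/scene0.npz scene [ 0.5008 -0.0839] -5.25 {1: (0.0, 0.18, 36), 2: (-0.0, 0.31, 32)}
/tmp/g.npz scene [ 0.5014 -0.0822] -4.81 {1: (-0.02, 0.34, 36), 2: (-0.01, 0.39, 32)}
```

Run:
```python
import edge; from edge import *
src=open('edge.py').read().replace("return np.array(out)*1000","return np.array(out)*1000-q[3]").replace("x_scale=[.001,.001,.01]","x_scale=[.001,.001,.01,1]")
ns={}; exec(src,ns); fit=ns['fit']
p0=np.array([.5025,-.0835,np.radians(-5.3),1.])
for f,c,key,ed,zs in (("/tmp/top0.npz","top","im",[0,1,2,3,4],[.023]*5),("/tmp/scene0.npz","scene","im",[0,1,2,3,4],[.023,.018,.018,.018,.023]),("/tmp/scene0.npz","scene","im",[0,1,2,3,4],[.023,.023,.023,.023,.023])):
    g=cv2.cvtColor(np.load(f)[key],cv2.COLOR_RGB2GRAY); p,e=fit(c,g,ed,zs,p0); print(f,c,p[:2].round(4),np.degrees(p[2]).round(2),p[3].round(2),e)
# same-bias references: fit weight tops precisely from g top/scene vs known grips
g=np.load('/tmp/g.npz'); im=g['im']; print([im[int(v),int(u)].tolist() for u,v in w2px('scene',[[.58,-.02,.018],[.55,-.06,.023]])])
```

```text
/tmp/top0.npz top [ 0.5038 -0.0834] -5.45 1.56 {0: (-0.15, 0.24, 48), 1: (0.15, 0.23, 36), 2: (0.06, 0.21, 32), 3: (-0.36, 0.53, 27), 4: (0.1, 0.32, 73)}
/tmp/scene0.npz scene [ 0.5017 -0.0847] -5.28 0.86 {0: (-0.26, 0.26, 48), 1: (0.14, 0.19, 36), 2: (0.34, 0.31, 32), 3: (-0.84, 0.42, 27), 4: (0.18, 0.12, 73)}
/tmp/scene0.npz scene [ 0.5035 -0.0862] -5.4 -0.83 {0: (0.09, 0.19, 48), 1: (-0.01, 0.19, 36), 2: (-0.19, 0.3, 32), 3: (0.3, 0.38, 27), 4: (-0.07, 0.11, 73)}
[[242, 252, 249], [88, 90, 98]]
```

>>> arm_command --pt "0.0072 0.0018 0.0061 0 0 0 10" --pt "0.0072 0.0018 0.0061 0 0 0 10" --pt "0.0072 0.0018 0.0061 0 0 0 10" --pt "0.0072 0.0018 0.0061 0 0 0 10" --pt "0 0 0 0 0 0 10" --pt "0 0 0 0 0 0 10" --pt "0 0 0 0 0 0 10"

```text
time_s: 36.63
tcp_pos: [0.6358, 0.0294, 0.0754]
tcp_rot: [[-0.433, -0.498, 0.751], [-0.249, 0.867, 0.432], [-0.866, 0.0, -0.5]]
ft_force: [0.2, 1.0, -1.2]
finger_gap: 0.0159
grasp_force: 30.0
```

```bash
cat > tip.py <<'E'
from h import *
def tip(L=.081):
    o=env.get_obs(); M=o['tcp_rot']; return o['tcp_pos']-.0355*M[:,2]+L*M[:,0], o
C=np.array([.5032,-.0834]); a=np.radians(-5.4); Rt=np.array([[np.cos(a),-np.sin(a)],[np.sin(a),np.cos(a)]])
loc=lambda p:(Rt.T@(p[:2]-C))*1000
E
python3 - <<'E'
from tip import *
t,o=tip(); print(t.round(4),loc(t).round(1),o['ft_force'].round(2),o['tcp_pos'].round(4),o['tcp_rot'].round(4).tolist())
im,d=optics.capture('scene'); np.savez('/tmp/h.npz',im=im,d=d)
s=8; x0,y0=225,165; cr=cv2.resize(im[y0:y0+65,x0:x0+90],None,fx=s,fy=s,interpolation=2)[:,:,::-1].copy()
T=np.array([(-60,85),(60,85),(60,-10),(16.7,-85)])/1000@Rt.T+C
for z,col in ((.023,(0,0,255)),(.018,(255,0,0))):
    for bias in ((0,-.0022),):
        q=((w2px('scene',np.c_[T+bias,np.full(4,z)])-[x0,y0]+.5)*s).astype(int); cv2.polylines(cr,[q.reshape(-1,1,2)],False,col,1)
q=((w2px('scene',[t+[0,-.0022,0]])-[x0,y0]+.5)*s).astype(int)[0]; cv2.circle(cr,tuple(map(int,q)),4,(0,200,0),1); print(q/s+[x0,y0])
cv2.imwrite('pics/h.png',cr)
E
```

```text
[ 0.574  -0.0061  0.0229] [63.2 83.6] [ 0.16  1.01 -1.23] [0.6358 0.0294 0.0754] [[-0.4333, -0.4982, 0.7511], [-0.2486, 0.8671, 0.4317], [-0.8663, 0.0003, -0.4996]]
[259.375 203.5  ]
```

View pics/h.png

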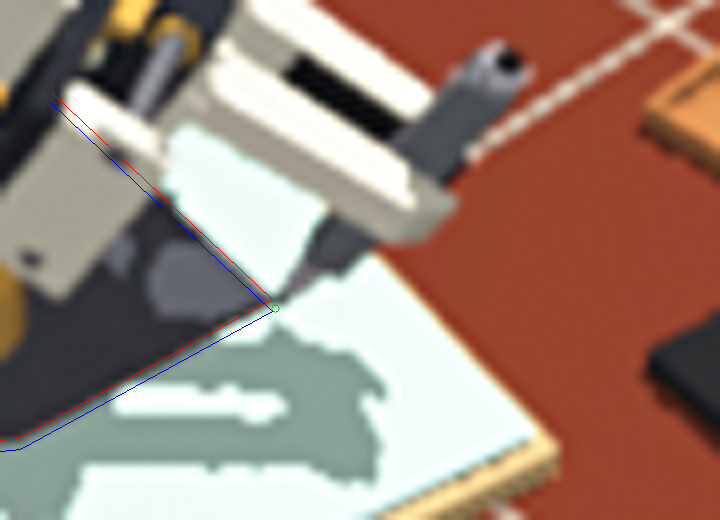

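The tip is at the square corner just outside the edge, at crop (280,304), where the overlay predicts. Now I lower it in small steps with averaged force.

```bash
cat >> tip.py <<'E'
def avg(n=5):
    F=[];Z=[]
    for i in range(n):
        optics.capture('scene'); t,o=tip(); F.append(o['ft_force']); Z.append(t)
    F=np.array(F);Z=np.array(Z); print("F",F.mean(0).round(2),"sd",F.std(0).round(2),"tip",Z.mean(0).round(4),"loc",loc(Z.mean(0)).round(1),"t",round(o['time_s'],1))
E
python3 -c "from tip import *; avg(6)"
```

```text
F [-0.16  0.1  -0.81] sd [0.66 0.38 0.65] tip [ 0.5739 -0.0063  0.023 ] loc [63.1 83.4] t 37.0
```

>>> arm_command --pt "0.0017 0 0.001 0 0 0 10" --pt "0.0009 0 0.0005 0 0 0 10" --pt "0 0 0 0 0 0 10" --pt "0 0 0 0 0 0 10"

```text
time_s: 37.32
tcp_pos: [0.6353, 0.0293, 0.0716]
tcp_rot: [[-0.435, -0.497, 0.751], [-0.247, 0.868, 0.431], [-0.866, 0.002, -0.5]]
ft_force: [0.5, -0.4, -0.5]
finger_gap: 0.0157
grasp_force: 30.0
```

```bash
python3 -c "from tip import *; avg(4)"
```

```text
F [-0.14  0.02 -1.1 ] sd [0.32 0.47 0.66] tip [ 0.5735 -0.0061  0.0194] loc [62.7 83.6] t 37.5
```

>>> arm_command --pt "0.0009 0 0.0005 0 0 0 10" --pt "0 0 0 0 0 0 10" --pt "0 0 0 0 0 0 10"

```text
time_s: 37.77
tcp_pos: [0.6355, 0.0292, 0.0709]
tcp_rot: [[-0.434, -0.497, 0.751], [-0.248, 0.868, 0.431], [-0.866, 0.001, -0.5]]
ft_force: [-0.4, -0.6, 0.3]
finger_gap: 0.0158
grasp_force: 30.0
```

```bash
python3 -c "from tip import *; avg(4)"
```

```text
F [ 0.04 -0.18  0.54] sd [0.24 0.31 0.38] tip [ 0.5737 -0.0062  0.0185] loc [62.9 83.5] t 38.0
```

Contact: Fz rose about 1.5 N at tip z≈0.0185. I press a touch more and trace slowly at 18 mm/s, checking force after each stretch.

>>> arm_command --pt "0.00025 0 0.00015 0 0 0 10" --pt "0.000433 -0.00122 -0.00075 0 0 0 10" --pt "0.000433 -0.00122 -0.00075 0 0 0 10" --pt "0.000433 -0.00122 -0.00075 0 0 0 10" --pt "0.000433 -0.00122 -0.00075 0 0 0 10" --pt "0.000433 -0.00122 -0.00075 0 0 0 10" --pt "0.000433 -0.00122 -0.00075 0 0 0 10" --pt "0.000433 -0.00122 -0.00075 0 0 0 10" --pt "0.000433 -0.00122 -0.00075 0 0 0 10" --pt "0.000433 -0.00122 -0.00075 0 0 0 10"

```text
time_s: 38.8
tcp_pos: [0.6341, 0.0161, 0.0707]
tcp_rot: [[-0.434, -0.498, 0.751], [-0.247, 0.867, 0.432], [-0.866, 0.002, -0.499]]
ft_force: [0.3, 2.7, 2.4]
finger_gap: 0.0158
grasp_force: 30.0
```

```bash
python3 -c "from tip import *; avg(4)"
```

```text
F [-0.2  -0.69  1.78] sd [0.51 0.52 0.61] tip [ 0.5724 -0.02    0.018 ] loc [62.9 69.6] t 39.0
```

>>> arm_command --pt "0.000433 -0.00122 -0.00075 0 0 0 10" --pt "0.000433 -0.00122 -0.00075 0 0 0 10" --pt "0.000433 -0.00122 -0.00075 0 0 0 10" --pt "0.000433 -0.00122 -0.00075 0 0 0 10" --pt "0.000433 -0.00122 -0.00075 0 0 0 10" --pt "0.000433 -0.00122 -0.00075 0 0 0 10" --pt "0.000433 -0.00122 -0.00075 0 0 0 10" --pt "0.000433 -0.00122 -0.00075 0 0 0 10" --pt "0.000433 -0.00122 -0.00075 0 0 0 10" --pt "0.000433 -0.00122 -0.00075 0 0 0 10" --pt "0.000433 -0.00122 -0.00075 0 0 0 10" --pt "0.000433 -0.00122 -0.00075 0 0 0 10" --pt "0.000433 -0.00122 -0.00075 0 0 0 10" --pt "0.000433 -0.00122 -0.00075 0 0 0 10" --pt "0.000433 -0.00122 -0.00075 0 0 0 10" --pt "0.000433 -0.00122 -0.00075 0 0 0 10" --pt "0.000433 -0.00122 -0.00075 0 0 0 10" --pt "0.000433 -0.00122 -0.00075 0 0 0 10"

```text
time_s: 40.5
tcp_pos: [0.6314, -0.0107, 0.0706]
tcp_rot: [[-0.434, -0.498, 0.751], [-0.247, 0.867, 0.432], [-0.866, 0.002, -0.5]]
ft_force: [0.6, 2.3, 3.0]
finger_gap: 0.0159
grasp_force: 30.0
```

```bash
python3 -c "from tip import *; avg(4)"
```

```text
F [-0.95 -0.3   2.38] sd [0.45 0.95 0.6 ] tip [ 0.5697 -0.0467  0.018 ] loc [62.7 42.8] t 40.7
```

>>> arm_command --pt "0.00042 -0.00123 -0.00074 0 0 0 10" --pt "0.00042 -0.00123 -0.00074 0 0 0 10" --pt "0.00042 -0.00123 -0.00074 0 0 0 10" --pt "0.00042 -0.00123 -0.00074 0 0 0 10" --pt "0.00042 -0.00123 -0.00074 0 0 0 10" --pt "0.00042 -0.00123 -0.00074 0 0 0 10" --pt "0.00042 -0.00123 -0.00074 0 0 0 10" --pt "0.00042 -0.00123 -0.00074 0 0 0 10" --pt "0.00042 -0.00123 -0.00074 0 0 0 10" --pt "0.00042 -0.00123 -0.00074 0 0 0 10" --pt "0.00042 -0.00123 -0.00074 0 0 0 10" --pt "0.00042 -0.00123 -0.00074 0 0 0 10" --pt "0.00042 -0.00123 -0.00074 0 0 0 10" --pt "0.00042 -0.00123 -0.00074 0 0 0 10" --pt "0.00042 -0.00123 -0.00074 0 0 0 10" --pt "0.00042 -0.00123 -0.00074 0 0 0 10" --pt "0.00042 -0.00123 -0.00074 0 0 0 10" --pt "0.00042 -0.00123 -0.00074 0 0 0 10"

```text
time_s: 42.2
tcp_pos: [0.6291, -0.0376, 0.0706]
tcp_rot: [[-0.434, -0.497, 0.751], [-0.247, 0.867, 0.432], [-0.866, 0.002, -0.5]]
ft_force: [0.4, 1.8, 2.5]
finger_gap: 0.0159
grasp_force: 30.0
```

Run:
```python
from tip import *
avg(4); t,o=tip()
im,d=optics.capture('scene'); s=8; x0,y0=170,180; cr=cv2.resize(im[y0:y0+60,x0:x0+90],None,fx=s,fy=s,interpolation=2)[:,:,::-1].copy()
q=((w2px('scene',[t+[0,-.0022,0],t+[0,-.0022,0]-.013*o['tcp_rot'][:,0]])-[x0,y0]+.5)*s).astype(int); [cv2.circle(cr,tuple(map(int,k)),4,(0,200,0),1) for k in q]
cv2.imwrite('pics/i.png',cr)
```

```text
F [-0.51 -1.34  1.06] sd [0.66 0.94 0.22] tip [ 0.5674 -0.0736  0.0181] loc [63.  15.8] t 42.4
```

View pics/i.png

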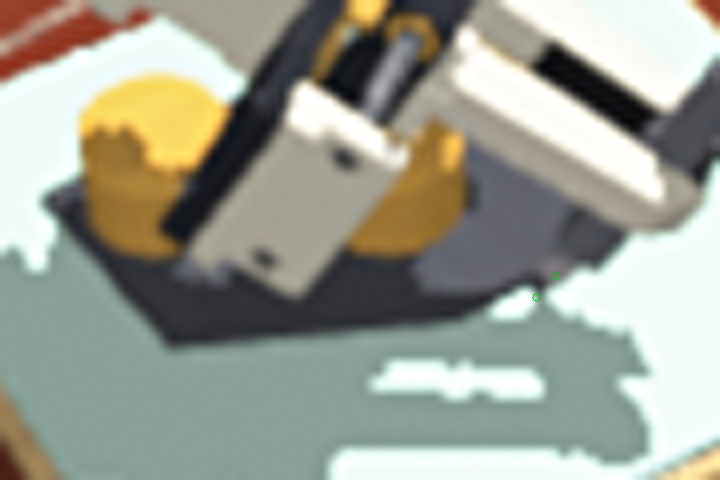

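>>> arm_command --pt "0.00043 -0.00123 -0.00074 0 0 0 10" --pt "0.00043 -0.00122 -0.00075 0 0 0 10" --pt "0.00043 -0.00123 -0.00074 0 0 0 10" --pt "0.00043 -0.00122 -0.00075 0 0 0 10" --pt "0.00043 -0.00123 -0.00074 0 0 0 10" --pt "0.00043 -0.00122 -0.00075 0 0 0 10" --pt "0.00043 -0.00123 -0.00074 0 0 0 10" --pt "0.00043 -0.00122 -0.00075 0 0 0 10" --pt "0.00043 -0.00123 -0.00074 0 0 0 10" --pt "0.00043 -0.00122 -0.00075 0 0 0 10" --pt "0.00043 -0.00123 -0.00074 0 0 0 10" --pt "0.00043 -0.00122 -0.00075 0 0 0 10" --pt "0.00043 -0.00123 -0.00074 0 0 0 10" --pt "0.00043 -0.00122 -0.00075 0 0 0 10" --pt "0.00043 -0.00123 -0.00074 0 0 0 10" --pt "0.00043 -0.00122 -0.00075 0 0 0 10" --pt "0.00043 -0.00123 -0.00074 0 0 0 10" --pt "0.00043 -0.00122 -0.00075 0 0 0 10"

```text
time_s: 43.95
tcp_pos: [0.6266, -0.0644, 0.0706]
tcp_rot: [[-0.434, -0.498, 0.751], [-0.247, 0.867, 0.432], [-0.866, 0.002, -0.5]]
ft_force: [0.1, 1.3, 3.0]
finger_gap: 0.0155
grasp_force: 30.0
```

```bash
python3 -c "from tip import *; avg(4)"
```

```text
F [ 0.03 -1.04  1.79] sd [0.47 0.86 0.33] tip [ 0.565  -0.1004  0.0181] loc [ 63.1 -11.1] t 44.1
```

>>> arm_command --pt "0.00067 -0.00066 -0.00117 0 0 0 10" --pt "0.00067 -0.00066 -0.00117 0 0 0 10" --pt "0.00068 -0.00066 -0.00117 0 0 0 10" --pt "0.00067 -0.00066 -0.00117 0 0 0 10" --pt "0.00068 -0.00066 -0.00117 0 0 0 10" --pt "0.00067 -0.00066 -0.00117 0 0 0 10" --pt "0.00068 -0.00066 -0.00117 0 0 0 10" --pt "0.00067 -0.00066 -0.00117 0 0 0 10" --pt "0.00068 -0.00066 -0.00117 0 0 0 10" --pt "0.00067 -0.00066 -0.00117 0 0 0 10" --pt "0.00068 -0.00062 -0.00118 0 0 0 10" --pt "0.00068 -0.00063 -0.00118 0 0 0 10" --pt "0.00068 -0.00062 -0.00118 0 0 0 10" --pt "0.00068 -0.00063 -0.00118 0 0 0 10" --pt "0.00068 -0.00062 -0.00118 0 0 0 10" --pt "0.00068 -0.00063 -0.00118 0 0 0 10" --pt "0.00068 -0.00062 -0.00118 0 0 0 10" --pt "0.00068 -0.00063 -0.00118 0 0 0 10" --pt "0.00068 -0.00062 -0.00118 0 0 0 10" --pt "0.00068 -0.00063 -0.00118 0 0 0 10"

```text
time_s: 45.82
tcp_pos: [0.6095, -0.0894, 0.0705]
tcp_rot: [[-0.434, -0.497, 0.751], [-0.248, 0.868, 0.431], [-0.866, 0.001, -0.5]]
ft_force: [1.4, 2.8, 2.6]
finger_gap: 0.0155
grasp_force: 30.0
```

```bash
python3 -c "
from tip import *; avg(4); l=loc(tip()[0]); print('slant dist',(l[0]-60)*.866-(l[1]+10)*.5,'s',-(l[0]-60)*.5-(l[1]+10)*.866)"
```

```text
F [-0.65 -1.02  1.26] sd [0.15 0.24 0.38] tip [ 0.5475 -0.1254  0.0178] loc [ 48.1 -37.7] t 46.0
slant dist 3.6868581229999062 s 30.00238249468539
```

>>> arm_command --pt "0.00068 -0.00062 -0.00118 0 0 0 10" --pt "0.00068 -0.00063 -0.00118 0 0 0 10" --pt "0.00068 -0.00062 -0.00118 0 0 0 10" --pt "0.00068 -0.00063 -0.00118 0 0 0 10" --pt "0.00068 -0.00062 -0.00118 0 0 0 10" --pt "0.00068 -0.00063 -0.00118 0 0 0 10" --pt "0.00068 -0.00062 -0.00118 0 0 0 10" --pt "0.00068 -0.00063 -0.00118 0 0 0 10" --pt "0.00068 -0.00062 -0.00118 0 0 0 10" --pt "0.00068 -0.00063 -0.00118 0 0 0 10" --pt "0.00068 -0.00062 -0.00118 0 0 0 10" --pt "0.00068 -0.00063 -0.00118 0 0 0 10" --pt "0.00068 -0.00062 -0.00118 0 0 0 10" --pt "0.00068 -0.00063 -0.00118 0 0 0 10" --pt "0.00068 -0.00062 -0.00118 0 0 0 10" --pt "0.00068 -0.00063 -0.00118 0 0 0 10" --pt "0.00068 -0.00062 -0.00118 0 0 0 10" --pt "0.00068 -0.00063 -0.00118 0 0 0 10"

```text
time_s: 47.52
tcp_pos: [0.5938, -0.1113, 0.0705]
tcp_rot: [[-0.434, -0.497, 0.751], [-0.248, 0.868, 0.431], [-0.866, 0.001, -0.5]]
ft_force: [1.3, 2.7, 2.2]
finger_gap: 0.0156
grasp_force: 30.0
```

```bash
python3 -c "
from tip import *; avg(4); l=loc(tip()[0]); print('slant dist',(l[0]-60)*.866-(l[1]+10)*.5,'s',-(l[0]-60)*.5-(l[1]+10)*.866)"
```

```text
F [-0.62 -1.17  1.29] sd [0.32 0.45 0.16] tip [ 0.5319 -0.1473  0.0179] loc [ 34.6 -61. ] t 47.7
slant dist 3.5638451070456973 s 56.82781839830361
```

>>> arm_command --pt "0.00068 -0.00062 -0.00118 0 0 0 10" --pt "0.00068 -0.00063 -0.00118 0 0 0 10" --pt "0.00068 -0.00062 -0.00118 0 0 0 10" --pt "0.00068 -0.00063 -0.00118 0 0 0 10" --pt "0.00068 -0.00062 -0.00118 0 0 0 10" --pt "0.00068 -0.00063 -0.00118 0 0 0 10" --pt "0.00068 -0.00062 -0.00118 0 0 0 10" --pt "0.00068 -0.00063 -0.00118 0 0 0 10" --pt "0.00068 -0.00062 -0.00118 0 0 0 10" --pt "0.00068 -0.00063 -0.00118 0 0 0 10" --pt "0.00068 -0.00062 -0.00118 0 0 0 10" --pt "0.00068 -0.00063 -0.00118 0 0 0 10" --pt "0.00068 -0.00062 -0.00118 0 0 0 10" --pt "0.00068 -0.00063 -0.00118 0 0 0 10" --pt "0.00068 -0.00062 -0.00118 0 0 0 10" --pt "0.00068 -0.00063 -0.00118 0 0 0 10" --pt "0.00068 -0.00062 -0.00118 0 0 0 10" --pt "0.00068 -0.00063 -0.00118 0 0 0 10" --pt "0.00068 -0.00062 -0.00118 0 0 0 10" --pt "0.00068 -0.00063 -0.00118 0 0 0 10"

```text
time_s: 49.38
tcp_pos: [0.5763, -0.1354, 0.0705]
tcp_rot: [[-0.434, -0.497, 0.751], [-0.248, 0.867, 0.431], [-0.866, 0.002, -0.5]]
ft_force: [-0.4, -1.1, 0.5]
finger_gap: 0.0157
grasp_force: 30.0
```

Run:
```python
from tip import *
avg(4); t,o=tip(); l=loc(t); print('slant dist',(l[0]-60)*.866-(l[1]+10)*.5,'s',-(l[0]-60)*.5-(l[1]+10)*.866)
im,d=optics.capture('scene'); s=8; x0,y0=140,175; cr=cv2.resize(im[y0:y0+65,x0:x0+90],None,fx=s,fy=s,interpolation=2)[:,:,::-1].copy()
q=((w2px('scene',[t])-[x0,y0]+.5)*s).astype(int)[0]; print("pred tip",q)
cv2.imwrite('pics/j.png',cr)
```

```text
F [-0.34 -0.02  0.2 ] sd [0.43 0.22 0.23] tip [ 0.5145 -0.1711  0.0181] loc [ 19.5 -86.3] t 49.6
slant dist 3.06908920066045 s 86.12919143112521
pred tip [417 400]
```

View pics/j.png

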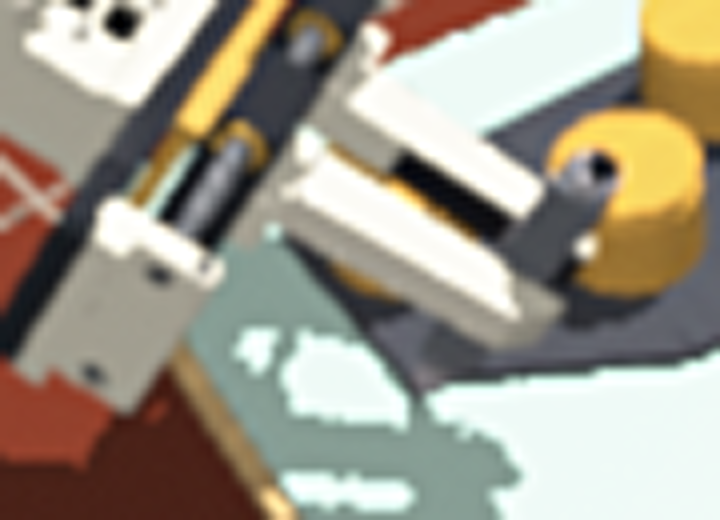

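The trace reached the end of the slant: the tip shows at crop (418,398) and is still in light contact. Now I lift off and plan the return to tool-down with the tip facing the block.

>>> arm_command --pt "-0.0043 0 -0.0025 0 0 0 10" --pt "-0.0087 0 -0.005 0 0 0 10" --pt "-0.013 0 -0.0075 0 0 0 10" --pt "-0.013 0 -0.0075 0 0 0 10" --pt "-0.013 0 -0.0075 0 0 0 10" --pt "-0.013 0 -0.0075 0 0 0 10" --pt "0 0 0 0 0 0 10" --pt "0 0 0 0 0 0 10"

```text
time_s: 50.3
tcp_pos: [0.5767, -0.1358, 0.146]
tcp_rot: [[-0.434, -0.497, 0.751], [-0.25, 0.867, 0.43], [-0.866, -0.001, -0.5]]
ft_force: [0.0, -0.3, -1.0]
finger_gap: 0.016
grasp_force: 30.0
```

Run:
```python
from plan import *; from plant import env
o=env.get_obs(); q=o['q']; print(q.round(2),o['tcp_pos'])
M=M_of(0,-10)
qt,f=ik(np.array([.4653,-.3261,.13]),M,[-25,18,97,0,64,75]); print(qt.round(1),f)
n=20; P=[]
for i in range(1,n+1):
    x,r=fk(q+(qt-q)*i/n,par); P.append((x,r*J6))
    z=(r*J6).as_matrix(); org=x-.0355*z[:,2]; b=[(org-.065*z[:,2]+sx*.0375*z[:,0]+sy*.094*z[:,1])[2] for sx in(-1,1) for sy in (-1,1)]; print(i,(org+.081*z[:,0]).round(3),org.round(3),round(min(b),3),np.degrees(R.from_matrix(z).magnitude()).round(1)) if i%3==0 else 0
rr,p,C=rows(o['tcp_pos'],o['tcp_rot'],P); print(*rr,sep=",\n"); print(p,C.round(3), max(np.linalg.norm(r[3:6]) for r in rr),max(np.linalg.norm(r[:3]) for r in rr))
```

```text
[-62.11  21.61 122.02  69.7   67.3  129.91] [ 0.57665093 -0.1357982   0.14598163]
[-46.3  19.7  91.   -0.   69.2  53.7] 3.3306690738754696e-13
3 [ 0.513 -0.19   0.087] [ 0.536 -0.143  0.149] 0.138 127.7
6 [ 0.515 -0.214  0.087] [ 0.518 -0.149  0.136] 0.122 134.8
9 [ 0.52  -0.24   0.093] [ 0.5   -0.168  0.126] 0.121 143.2
12 [ 0.527 -0.266  0.106] [ 0.485 -0.199  0.122] 0.134 152.6
15 [ 0.535 -0.293  0.123] [ 0.473 -0.241  0.129] 0.161 162.6
18 [ 0.542 -0.321  0.147] [ 0.466 -0.291  0.146] 0.199 173.0
[0.0064, 0.0069, 0.0009, -0.0424, 0.0348, -0.1216, 10],
[0.0063, 0.0068, 0.0003, -0.0437, 0.0332, -0.1212, 10],
[0.0064, 0.0065, -0.0003, -0.045, 0.0314, -0.121, 10],
[0.0066, 0.0065, -0.0009, -0.0462, 0.0297, -0.1205, 10],
[0.0068, 0.0065, -0.0015, -0.0475, 0.028, -0.1199, 10],
[0.0071, 0.0065, -0.0022, -0.0488, 0.0262, -0.1194, 10],
[0.0074, 0.0068, -0.0029, -0.05, 0.0244, -0.1187, 10],
[0.0077, 0.0071, -0.0035, -0.0513, 0.0224, -0.118, 10],
[0.008, 0.0076, -0.0042, -0.0525, 0.0205, -0.1171, 10],
[0.0082, 0.0082, -0.0049, -0.0537, 0.0184, -0.1162, 10],
[0.0085, 0.0089, -0.0056, -0.055, 0.0162, -0.1151, 10],
[0.0086, 0.0097, -0.0063, -0.0561, 0.0138, -0.1141, 10],
[0.0087, 0.0106, -0.007, -0.0572, 0.0114, -0.113, 10],
[0.0085, 0.0116, -0.0076, -0.0583, 0.0088, -0.1117, 10],
[0.0083, 0.0128, -0.0084, -0.0593, 0.006, -0.1104, 10],
[0.0079, 0.0139, -0.0089, -0.0601, 0.0031, -0.1089, 10],
[0.0073, 0.0152, -0.0096, -0.0608, 0.0, -0.1075, 10],
[0.0066, 0.0163, -0.0103, -0.0614, -0.0031, -0.106, 10],
[0.0057, 0.0176, -0.0108, -0.0617, -0.0066, -0.1044, 10],
[0.0045, 0.0188, -0.0115, -0.0619, -0.0101, -0.1027, 10]
[ 0.46525665 -0.32612122  0.13004542] [[ 0.985 -0.174  0.   ]
 [-0.174 -0.985 -0.   ]
 [ 0.     0.    -1.   ]] 0.13339925037270636 0.022493110056192766
```

Run:
```python
from plan import *; from plant import env
o=env.get_obs(); q=o['q']
qt,f=ik(np.array([.4653,-.3261,.13]),M_of(0,-10),[-25,18,97,0,64,75])
P=[]
for i in range(1,25):
    x,r=fk(q+(qt-q)*i/24,par); P.append((x,r*J6))
rr,p,C=rows(o['tcp_pos'],o['tcp_rot'],P); print(*rr,sep=",\n")
```

```text
[0.0053, 0.0058, 0.0008, -0.0353, 0.0291, -0.1013, 10],
[0.0052, 0.0057, 0.0004, -0.0361, 0.028, -0.1012, 10],
[0.0052, 0.0056, 0.0, -0.037, 0.0268, -0.1009, 10],
[0.0053, 0.0055, -0.0004, -0.038, 0.0256, -0.1006, 10],
[0.0055, 0.0054, -0.0008, -0.0387, 0.0244, -0.1003, 10],
[0.0056, 0.0055, -0.0013, -0.0397, 0.0232, -0.0999, 10],
[0.0059, 0.0055, -0.0018, -0.0405, 0.022, -0.0996, 10],
[0.006, 0.0057, -0.0022, -0.0414, 0.0206, -0.099, 10],
[0.0063, 0.0059, -0.0027, -0.0423, 0.0194, -0.0986, 10],
[0.0065, 0.0062, -0.0031, -0.0432, 0.0181, -0.098, 10],
[0.0066, 0.0065, -0.0036, -0.044, 0.0166, -0.0974, 10],
[0.0069, 0.0069, -0.0041, -0.0448, 0.0151, -0.0968, 10],
[0.007, 0.0074, -0.0046, -0.0458, 0.0137, -0.0961, 10],
[0.0071, 0.008, -0.005, -0.0465, 0.012, -0.0953, 10],
[0.0071, 0.0086, -0.0055, -0.0473, 0.0104, -0.0945, 10],
[0.0071, 0.0093, -0.006, -0.0481, 0.0086, -0.0937, 10],
[0.0069, 0.0101, -0.0065, -0.0487, 0.0067, -0.0928, 10],
[0.0068, 0.0108, -0.0069, -0.0495, 0.0048, -0.0919, 10],
[0.0066, 0.0116, -0.0074, -0.05, 0.0028, -0.0909, 10],
[0.0061, 0.0125, -0.0078, -0.0506, 0.0007, -0.0899, 10],
[0.0057, 0.0133, -0.0083, -0.0509, -0.0015, -0.0889, 10],
[0.005, 0.0141, -0.0086, -0.0513, -0.0038, -0.0878, 10],
[0.0044, 0.015, -0.0091, -0.0515, -0.0062, -0.0866, 10],
[0.0036, 0.0158, -0.0095, -0.0515, -0.0087, -0.0855, 10]
```

>>> arm_command --pt "0.0053 0.0058 0.0008 -0.0353 0.0291 -0.1013 10" --pt "0.0052 0.0057 0.0004 -0.0361 0.028 -0.1012 10" --pt "0.0052 0.0056 0.0 -0.037 0.0268 -0.1009 10" --pt "0.0053 0.0055 -0.0004 -0.038 0.0256 -0.1006 10" --pt "0.0055 0.0054 -0.0008 -0.0387 0.0244 -0.1003 10" --pt "0.0056 0.0055 -0.0013 -0.0397 0.0232 -0.0999 10" --pt "0.0059 0.0055 -0.0018 -0.0405 0.022 -0.0996 10" --pt "0.006 0.0057 -0.0022 -0.0414 0.0206 -0.099 10" --pt "0.0063 0.0059 -0.0027 -0.0423 0.0194 -0.0986 10" --pt "0.0065 0.0062 -0.0031 -0.0432 0.0181 -0.098 10" --pt "0.0066 0.0065 -0.0036 -0.044 0.0166 -0.0974 10" --pt "0.0069 0.0069 -0.0041 -0.0448 0.0151 -0.0968 10"

```text
time_s: 51.3
tcp_pos: [0.5057, -0.1607, 0.0923]
tcp_rot: [[0.345, -0.879, 0.33], [-0.877, -0.176, 0.448], [-0.336, -0.443, -0.831]]
ft_force: [0.0, 0.4, 0.2]
finger_gap: 0.0157
grasp_force: 30.0
```

>>> arm_command --pt "0.007 0.0074 -0.0046 -0.0458 0.0137 -0.0961 10" --pt "0.0071 0.008 -0.005 -0.0465 0.012 -0.0953 10" --pt "0.0071 0.0086 -0.0055 -0.0473 0.0104 -0.0945 10" --pt "0.0071 0.0093 -0.006 -0.0481 0.0086 -0.0937 10" --pt "0.0069 0.0101 -0.0065 -0.0487 0.0067 -0.0928 10" --pt "0.0068 0.0108 -0.0069 -0.0495 0.0048 -0.0919 10" --pt "0.0066 0.0116 -0.0074 -0.05 0.0028 -0.0909 10" --pt "0.0061 0.0125 -0.0078 -0.0506 0.0007 -0.0899 10" --pt "0.0057 0.0133 -0.0083 -0.0509 -0.0015 -0.0889 10" --pt "0.005 0.0141 -0.0086 -0.0513 -0.0038 -0.0878 10" --pt "0.0044 0.015 -0.0091 -0.0515 -0.0062 -0.0866 10" --pt "0.0036 0.0158 -0.0095 -0.0515 -0.0087 -0.0855 10" --pt "0 0 0 0 0 0 10" --pt "0 0 0 0 0 0 10"

```text
time_s: 52.47
tcp_pos: [0.4652, -0.3248, 0.1281]
tcp_rot: [[0.985, -0.175, -0.001], [-0.175, -0.985, 0.005], [-0.002, -0.005, -1.0]]
ft_force: [-0.3, 0.4, -0.2]
finger_gap: 0.0158
grasp_force: 30.0
```

>>> arm_command --pt "0 0 0.03 0 0 0 10" --pt "0 0 0.03 0 0 0 10" --pt "0 0 0.03 0 0 0 10" --pt "0 0 0.0125 0 0 0 10" --pt "0 0 0 0 0 0 10" --pt "0 0 0 0 0 0 10"

```text
time_s: 52.97
tcp_pos: [0.464, -0.3242, 0.0251]
tcp_rot: [[0.984, -0.176, -0.003], [-0.176, -0.984, 0.006], [-0.004, -0.006, -1.0]]
ft_force: [0.4, 0.0, -0.0]
finger_gap: 0.0159
grasp_force: 30.0
```

>>> arm_command --pt "0.005 0 0 0 0 0 10" --pt "0.005 0 0 0 0 0 10" --pt "0.003 0 0 0 0 0 10" --pt "0.002 0 0 0 0 0 10" --pt "0.002 0 0 0 0 0 10" --pt "0.002 0 0 0 0 0 10" --pt "0.002 0 0 0 0 0 10" --pt "0 0 0 0 0 0 10"

```text
time_s: 53.63
tcp_pos: [0.4853, -0.3294, 0.0271]
tcp_rot: [[0.985, -0.174, -0.002], [-0.174, -0.985, 0.002], [-0.002, -0.002, -1.0]]
ft_force: [-3.2, -0.0, 2.2]
finger_gap: 0.0159
grasp_force: 30.0
```

>>> arm_command --pt "0.002 0 0 0 0 0 10" --pt "0.002 0 0 0 0 0 10" --pt "0 0 0 0 0 0 10"

```text
time_s: 53.88
tcp_pos: [0.4891, -0.3297, 0.0266]
tcp_rot: [[0.985, -0.174, -0.002], [-0.174, -0.985, 0.003], [-0.003, -0.003, -1.0]]
ft_force: [-3.9, 0.1, 1.0]
finger_gap: 0.0154
grasp_force: 30.0
```

>>> arm_command --pt "0.001 0 0 0 0 0 10" --pt "0.001 0 0 0 0 0 10" --pt "0 0 0 0 0 0 10"

```text
time_s: 54.13
tcp_pos: [0.4911, -0.3301, 0.0266]
tcp_rot: [[0.985, -0.174, -0.002], [-0.174, -0.985, 0.003], [-0.002, -0.002, -1.0]]
ft_force: [-5.2, 0.1, 1.1]
finger_gap: 0.0161
grasp_force: 30.0
```

>>> arm_command --pt "0.001 0 0 0 0 0 10" --pt "0.001 0 0 0 0 0 10" --pt "0 0 0 0 0 0 10"

```text
time_s: 54.38
tcp_pos: [0.4931, -0.3305, 0.0266]
tcp_rot: [[0.985, -0.174, -0.002], [-0.174, -0.985, 0.003], [-0.002, -0.002, -1.0]]
ft_force: [-4.4, 0.9, 1.1]
finger_gap: 0.0158
grasp_force: 30.0
```

>>> arm_command --pt "0.001 0 0 0 0 0 10" --pt "0 0 0 0 0 0 10" --pt "0 0 0 0 0 0 10"

```text
time_s: 54.63
tcp_pos: [0.4932, -0.3304, 0.0265]
tcp_rot: [[0.985, -0.174, -0.003], [-0.174, -0.985, 0.003], [-0.004, -0.003, -1.0]]
ft_force: [-8.0, 0.3, 0.8]
finger_gap: 0.0154
grasp_force: 30.0
```

>>> arm_command --pt "0.001 0 0 0 0 0 10" --pt "0 0 0 0 0 0 10" --pt "0 0 0 0 0 0 10"

```text
time_s: 54.88
tcp_pos: [0.4934, -0.3303, 0.0263]
tcp_rot: [[0.985, -0.174, -0.005], [-0.174, -0.985, 0.004], [-0.005, -0.003, -1.0]]
ft_force: [-9.7, 0.3, 2.9]
finger_gap: 0.0158
grasp_force: 30.0
```

>>> arm_command --pt "0.001 0 0 0 0 0 10" --pt "0 0 0 0 0 0 10" --pt "0 0 0 0 0 0 10"

```text
time_s: 55.13
tcp_pos: [0.4935, -0.3302, 0.0261]
tcp_rot: [[0.985, -0.174, -0.006], [-0.174, -0.985, 0.005], [-0.007, -0.004, -1.0]]
ft_force: [-11.9, -0.6, 2.8]
finger_gap: 0.0159
grasp_force: 30.0
```

The stop is reached (12 N, no more travel, matching the predicted 12 mm), so the tip is fully in. I back off, lift and turn to the cradle yaw.

>>> arm_command --pt "-0.01 0 0 0 0 0 10" --pt "-0.025 0 0 0 0 0 10" --pt "0 0 -0.03 0 0 0 10" --pt "0 0 -0.04 0 0 0 10" --pt "0 0 0 0 0 -0.121 10" --pt "0 0 0 0 0 -0.121 10" --pt "0 0 0 0 0 -0.121 10" --pt "0 0 0 0 0 -0.121 10" --pt "0 0 0 0 0 -0.121 10" --pt "0 0 0 0 0 -0.121 10" --pt "0 0 0 0 0 -0.121 10" --pt "0 0 0 0 0 -0.121 10" --pt "0 0 0 0 0 -0.121 10" --pt "0 0 0 0 0 -0.121 10" --pt "0 0 0 0 0 -0.121 10" --pt "0 0 0 0 0 -0.121 10" --pt "0 0 0 0 0 -0.121 10" --pt "0 0 0 0 0 -0.121 10" --pt "0 0 0 0 0 -0.121 10" --pt "0 0 0 0 0 -0.121 10"

```text
time_s: 56.8
tcp_pos: [0.4631, -0.3254, 0.097]
tcp_rot: [[-0.195, 0.981, 0.002], [0.981, 0.195, 0.001], [0.001, 0.002, -1.0]]
ft_force: [-0.3, 0.5, -1.1]
finger_gap: 0.0157
grasp_force: 30.0
```

>>> arm_command --pt "0 0 0 0 0 -0.121 10" --pt "0 0 0 0 0 -0.121 10" --pt "0 0 0 0 0 -0.121 10" --pt "0 0 0 0 0 -0.121 10" --pt "0 0 0 0 0 -0.121 10" --pt "0 0 0 0 0 -0.121 10" --pt "0 0 0 0 0 -0.121 10" --pt "0 0 0 0 0 -0.121 10" --pt "0 0 0 0 0 -0.121 10" --pt "0 0 0 0 0 -0.121 10" --pt "0 0 0 0 0 -0.121 10" --pt "0 0 0 0 0 -0.121 10" --pt "0 0 0 0 0 -0.121 10" --pt "0 0 0 0 0 -0.121 10" --pt "0 0 0 0 0 0 10" --pt "0 0 0 0 0 0 10" --pt "0 0 0 0 0 0 10"

```text
time_s: 58.22
tcp_pos: [0.4626, -0.3253, 0.0969]
tcp_rot: [[-0.952, -0.305, 0.0], [-0.305, 0.952, 0.002], [-0.001, 0.002, -1.0]]
ft_force: [0.4, 0.1, -1.0]
finger_gap: 0.0157
grasp_force: 30.0
```

Run:
```python
from tip import *
P=[];Y=[];X=[]
for i in range(4):
    optics.capture('scene'); o=env.get_obs(); P.append(o['tcp_pos']); X.append(o['tcp_rot'])
M=np.mean(X,0);p=np.mean(P,0); yaw=np.degrees(np.arctan2(M[1,0],M[0,0]))%360
print(p.round(4),M.round(4).tolist(),yaw,o['q'].round(1)); d=np.array([.4051,-.3546,-.0035])-p; print("tool shift",(M.T@d).round(4),"turn z",np.radians(yaw-197.9).round(4))
```

```text
[ 0.4624 -0.3253  0.0968] [[-0.9518, -0.3066, -0.0002], [-0.3066, 0.9518, 0.0021], [-0.0004, 0.0021, -1.0]] 197.85501789392768 [-4.650e+01  2.140e+01  9.370e+01  1.000e-01  6.500e+01 -1.544e+02]
tool shift [ 0.0636 -0.0105  0.1003] turn z -0.0008
```

>>> arm_command --pt "0.0212 -0.0035 0 0 0 0 10" --pt "0.0212 -0.0035 0 0 0 0 10" --pt "0.0212 -0.0035 0 0 0 0 10" --pt "0 0 0 0 0 0 10" --pt "0 0 0 0 0 0 10" --pt "0 0 0.03 0 0 0 10" --pt "0 0 0.03 0 0 0 10" --pt "0 0 0.015 0 0 0 10" --pt "0 0 0 0 0 0 10" --pt "0 0 0 0 0 0 10"

```text
time_s: 59.25
tcp_pos: [0.4053, -0.3539, 0.0212]
tcp_rot: [[-0.951, -0.309, -0.002], [-0.309, 0.951, 0.004], [0.0, 0.004, -1.0]]
ft_force: [0.9, -0.8, 0.2]
finger_gap: 0.0159
grasp_force: 30.0
```

Run:
```python
from tip import *
P=[];F=[]
for i in range(4):
    im,d=optics.capture('scene'); o=env.get_obs(); P.append(o['tcp_pos']);F.append(o['ft_force'])
print(np.mean(P,0).round(4),np.mean(F,0).round(2))
cv2.imwrite('pics/k.png',cv2.resize(im[200:270,60:160],(800,560),interpolation=2)[:,:,::-1])
```

```text
[ 0.406  -0.3554  0.0229] [ 0.13  0.3  -0.94]
```

View pics/k.png

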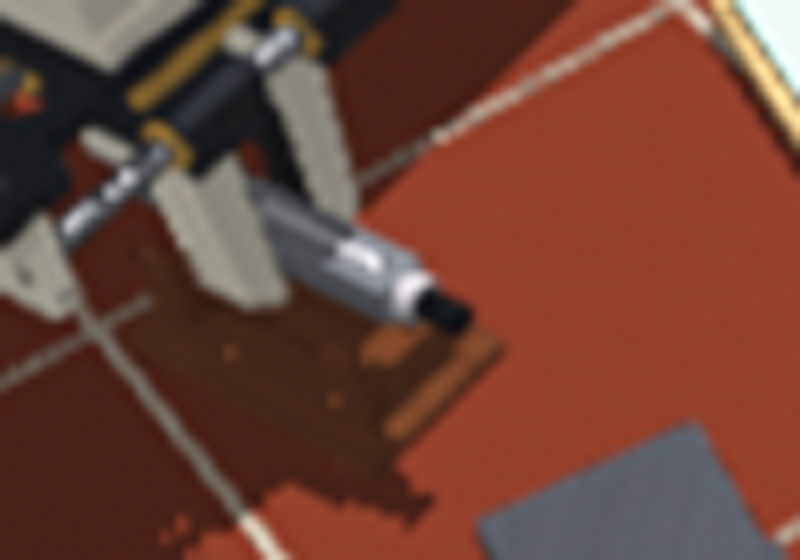

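The button is fully out and the pen hangs level over the cradle. Setting it down.

>>> arm_command --pt "0 0 0.008 0 0 0 10" --pt "0 0 0.008 0 0 0 10" --pt "0 0 0.004 0 0 0 10" --pt "0 0 0.002 0 0 0 10" --pt "0 0 0.001 0 0 0 10" --pt "0 0 0.001 0 0 0 10" --pt "0 0 0 0 0 0 10" --pt "0 0 0 0 0 0 10"

```text
time_s: 60.12
tcp_pos: [0.405, -0.3548, -0.0022]
tcp_rot: [[-0.951, -0.309, -0.001], [-0.309, 0.951, 0.002], [-0.0, 0.002, -1.0]]
ft_force: [0.5, 0.8, -0.7]
finger_gap: 0.0162
grasp_force: 30.0
```

```bash
python3 -c "from tip import *; avg(4); o=env.get_obs(); print(o['tcp_pos'])"
```

```text
F [ 0.26  0.01 -0.77] sd [0.36 0.47 0.38] tip [ 0.328  -0.3799  0.0334] loc [-146.5 -311.7] t 60.3
[ 0.4049944  -0.35479993 -0.0020794 ]
```

>>> arm_command --pt "0 0 0.0007 0 0 0 10" --pt "0 0 0.0005 0 0 0 10" --pt "0 0 0 0 0 0 10" --pt "0 0 0 0 0 0 45" --pt "0 0 0 0 0 0 45" --pt "0 0 0 0 0 0 45" --pt "0 0 0 0 0 0 45" --pt "0 0 0 0 0 0 45" --pt "0 0 0 0 0 0 45" --pt "0 0 -0.01 0 0 0 45" --pt "0 0 -0.03 0 0 0 45" --pt "0 0 -0.035 0 0 0 45" --pt "0 0 -0.035 0 0 0 45" --pt "0 0 0 0 0 0.1041 65" --pt "0 0 0 0 0 0.1041 65" --pt "0 0 0 0 0 0.1041 65" --pt "0 0 0 0 0 0 65" --pt "0 0 0 0 0 0 65"

```text
time_s: 61.82
tcp_pos: [0.405, -0.3549, 0.1071]
tcp_rot: [[-1.0, -0.004, -0.0], [-0.004, 1.0, 0.002], [0.0, 0.002, -1.0]]
ft_force: [0.1, -0.3, -0.5]
finger_gap: 0.0605
grasp_force: 0.0
```

Run:
```python
from tip import *
o=env.get_obs(); print(o['tcp_pos'],o['q'].round(1))
for c in ("top","scene"):
    for x in brass(c)[1]: print(c,x)
im,d=optics.capture('scene')
print([(r['centre'],r['score']) for r in optics.place_of('scene','pen')][:2])
cv2.imwrite('pics/l.png',cv2.resize(im[140:300,60:320],(780,480),interpolation=2)[:,:,::-1])
# tray fit
for c in ("top","scene"):
    im,d=optics.capture(c)
    r=optics.cut_out(c,"tray")
    if r:
        m=r[0]["region"].astype(np.uint8); cs=max(cv2.findContours(m,0,2)[0],key=cv2.contourArea).reshape(-1,2)
        R=cv2.minAreaRect((px2w(c,cs,.010)[:,:2]*1000).astype(np.float32)); print(c,"tray",r[0]["score"],np.round(R[0],1),np.round(R[1],1),R[2])
```

```text
[ 0.40501013 -0.35494698  0.10713463] [-5.310e+01  1.820e+01  9.680e+01  1.000e-01  6.510e+01 -1.434e+02]
top (0.5135, -0.0846, 0.059, 0.0226, 206, [0.5139, -0.0849])
top (0.4801, -0.0234, 0.059, 0.0221, 203, [0.4799, -0.0236])
top (0.4667, -0.1366, 0.059, 0.0227, 208, [0.4662, -0.1366])
scene (0.48, -0.0258, 0.059, 0.0214, 144, [0.4797, -0.0258])
scene (0.4677, -0.1405, 0.059, 0.0224, 169, [0.4661, -0.139])
scene (0.5135, -0.0861, 0.059, 0.0221, 171, [0.5136, -0.087])
[([0.4034, -0.3555, 0.0289], 0.74)]
top tray 0.88 [626.5 258. ] [101.6 200.5] 2.6529581546783447
scene tray 0.9 [626.2 255.8] [107.3 210.7] 2.0259265899658203
```

View pics/l.png

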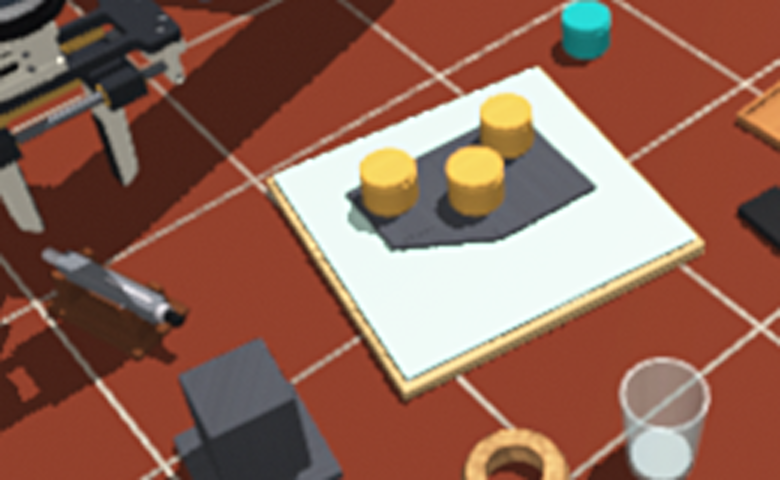

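The pen lies in its cradle with the button out at crop (170,318). The three weights and the template haven't moved. Now the weights go to the tray, starting with T3.

>>> arm_command --pt "-0.0077 0.0273 0 0 0 0 65" --pt "-0.0077 0.0273 0 0 0 0 65" --pt "-0.0077 0.0273 0 0 0 0 65" --pt "-0.0077 0.0273 0 0 0 0 65" --pt "-0.0077 0.0273 0 0 0 0 65" --pt "-0.0077 0.0273 0 0 0 0 65" --pt "-0.0077 0.0273 0 0 0 0 65" --pt "-0.0079 0.0271 0 0 0 0 65" --pt "0 0 0 0 0 0 65" --pt "0 0 0 0 0 0 65" --pt "0 0 0 0 0 0 65"

```text
time_s: 63.13
tcp_pos: [0.4666, -0.1371, 0.107]
tcp_rot: [[-1.0, -0.002, -0.001], [-0.002, 1.0, 0.002], [0.001, 0.002, -1.0]]
ft_force: [-0.2, -1.1, -0.1]
finger_gap: 0.0605
grasp_force: 0.0
```

>>> arm_command --pt "0 0 0.03 0 0 0 65" --pt "0 0 0.03 0 0 0 65" --pt "0 0 0.0145 0 0 0 65" --pt "0 0 0.008 0 0 0 65" --pt "0 0 0 0 0 0 65" --pt "0 0 0 0 0 0 65" --pt "0 0 0 0 0 0 40" --pt "0 0 0 0 0 0 40" --pt "0 0 0 0 0 0 40" --pt "0 0 0 0 0 0 40" --pt "0 0 0 0 0 0 40" --pt "0 0 0 0 0 0 40" --pt "0 0 0 0 0 0 40"

```text
time_s: 64.22
tcp_pos: [0.4673, -0.137, 0.0256]
tcp_rot: [[-1.0, -0.002, 0.001], [-0.002, 1.0, 0.001], [-0.001, 0.001, -1.0]]
ft_force: [-1.4, 0.5, 6.2]
finger_gap: 0.0455
grasp_force: 30.0
```

>>> arm_command --pt "0 0 -0.005 0 0 0 40" --pt "0 0 -0.02 0 0 0 40" --pt "0 0 -0.03 0 0 0 40" --pt "0 0 -0.03 0 0 0 40" --pt "-0.01204 0.02769 0 0 0 0 40" --pt "-0.01204 0.02769 0 0 0 0 40" --pt "-0.01204 0.02769 0 0 0 0 40" --pt "-0.01204 0.02769 0 0 0 0 40" --pt "-0.01204 0.02769 0 0 0 0 40" --pt "-0.01204 0.02769 0 0 0 0 40" --pt "-0.01204 0.02769 0 0 0 0 40" --pt "-0.01204 0.02769 0 0 0 0 40" --pt "-0.01204 0.02769 0 0 0 0 40" --pt "-0.01204 0.02769 0 0 0 0 40" --pt "-0.01204 0.02769 0 0 0 0 40" --pt "-0.01204 0.02769 0 0 0 0 40" --pt "0 0 0 0 0 0 40" --pt "0 0 0 0 0 0 40" --pt "0 0 0 0 0 0 40"

```text
time_s: 65.8
tcp_pos: [0.6093, 0.1956, 0.1091]
tcp_rot: [[-1.0, -0.002, -0.003], [-0.002, 1.0, 0.001], [0.003, 0.001, -1.0]]
ft_force: [0.7, -0.1, -4.3]
finger_gap: 0.0454
grasp_force: 30.0
```

>>> arm_command --pt "0 0 0.03 0 0 0 40" --pt "0 0 0.03 0 0 0 40" --pt "0 0 0.025 0 0 0 40" --pt "0 0 0.01 0 0 0 40" --pt "0 0 0.005 0 0 0 40" --pt "0 0 0.003 0 0 0 40" --pt "0 0 0 0 0 0 40" --pt "0 0 0 0 0 0 40" --pt "0 0 0 0 0 0 40"

```text
time_s: 66.55
tcp_pos: [0.6117, 0.1962, 0.0089]
tcp_rot: [[-1.0, -0.001, 0.002], [-0.001, 1.0, 0.003], [-0.002, 0.003, -1.0]]
ft_force: [-0.2, -0.3, -4.1]
finger_gap: 0.0455
grasp_force: 30.0
```

>>> arm_command --pt "0 0 0.001 0 0 0 40" --pt "0 0 0.0005 0 0 0 40" --pt "0 0 0 0 0 0 40" --pt "0 0 0 0 0 0 40"

```text
time_s: 66.88
tcp_pos: [0.6111, 0.1962, 0.0066]
tcp_rot: [[-1.0, -0.002, 0.001], [-0.002, 1.0, 0.002], [-0.001, 0.002, -1.0]]
ft_force: [-0.4, 0.2, 1.8]
finger_gap: 0.0453
grasp_force: 30.0
```

>>> arm_command --pt "0 0 0.001 0 0 0 40" --pt "0 0 0 0 0 0 40" --pt "0 0 0 0 0 0 40"

```text
time_s: 67.13
tcp_pos: [0.6111, 0.1963, 0.0066]
tcp_rot: [[-1.0, -0.002, 0.001], [-0.002, 1.0, 0.002], [-0.001, 0.002, -1.0]]
ft_force: [-3.7, -0.6, 8.6]
finger_gap: 0.0455
grasp_force: 30.0
```

>>> arm_command --pt "0 0 -0.0015 0 0 0 40" --pt "0 0 0 0 0 0 60" --pt "0 0 0 0 0 0 60" --pt "0 0 0 0 0 0 60" --pt "0 0 0 0 0 0 60" --pt "0 0 0 0 0 0 60" --pt "0 0 -0.01 0 0 0 60" --pt "0 0 -0.03 0 0 0 60" --pt "0 0 -0.03 0 0 0 60" --pt "0 0 -0.03 0 0 0 60"

```text
time_s: 67.97
tcp_pos: [0.6102, 0.1958, 0.1076]
tcp_rot: [[-1.0, -0.001, -0.001], [-0.001, 1.0, 0.002], [0.001, 0.002, -1.0]]
ft_force: [-0.6, -0.1, -0.2]
finger_gap: 0.0557
grasp_force: 0.0
```

>>> arm_command --pt "0.0088 -0.02544 0 0 0 0 65" --pt "0.0088 -0.02544 0 0 0 0 65" --pt "0.0088 -0.02544 0 0 0 0 65" --pt "0.0088 -0.02544 0 0 0 0 65" --pt "0.0088 -0.02544 0 0 0 0 65" --pt "0.0088 -0.02544 0 0 0 0 65" --pt "0.0088 -0.02544 0 0 0 0 65" --pt "0.0088 -0.02544 0 0 0 0 65" --pt "0.0088 -0.02544 0 0 0 0 65" --pt "0.0088 -0.02544 0 0 0 0 65" --pt "0.0088 -0.02544 0 0 0 0 65" --pt "0 0 0 0 0 0 65" --pt "0 0 0 0 0 0 65" --pt "0 0 0 0 0 0 65"

```text
time_s: 69.13
tcp_pos: [0.5144, -0.0839, 0.1061]
tcp_rot: [[-1.0, -0.001, 0.0], [-0.001, 1.0, 0.002], [-0.0, 0.002, -1.0]]
ft_force: [-0.6, -0.1, 0.1]
finger_gap: 0.0603
grasp_force: 0.0
```

Run:
```python
from tip import *
for i in range(3): optics.capture('top'); o=env.get_obs(); print(o['tcp_pos'].round(4))
for c in ("top","scene"):
    for x in brass(c)[1]: print(c,x)
```

```text
[ 0.5144 -0.0834  0.106 ]
[ 0.5145 -0.0832  0.1059]
[ 0.5144 -0.0831  0.1058]
top (0.6108, 0.1979, 0.036, 0.0242, 217, [0.6114, 0.1954])
top (0.4752, -0.0261, 0.059, 0.0211, 134, [0.4743, -0.026])
scene (0.6067, 0.1979, 0.036, 0.0218, 143, [0.609, 0.1948])
scene (0.48, -0.0258, 0.059, 0.0214, 146, [0.48, -0.0262])
```

>>> arm_command --pt "0 -0.0013 0.03 0 0 0 65" --pt "0 0 0.03 0 0 0 65" --pt "0 0 0.0145 0 0 0 65" --pt "0 0 0.0065 0 0 0 65" --pt "0 0 0 0 0 0 65" --pt "0 0 0 0 0 0 65" --pt "0 0 0 0 0 0 40" --pt "0 0 0 0 0 0 40" --pt "0 0 0 0 0 0 40" --pt "0 0 0 0 0 0 40" --pt "0 0 0 0 0 0 40" --pt "0 0 0 0 0 0 40" --pt "0 0 0 0 0 0 40"

```text
time_s: 70.47
tcp_pos: [0.5149, -0.0853, 0.0257]
tcp_rot: [[-1.0, -0.001, 0.001], [-0.001, 1.0, 0.002], [-0.001, 0.002, -1.0]]
ft_force: [-0.4, 1.6, 5.6]
finger_gap: 0.0453
grasp_force: 30.0
```

>>> arm_command --pt "0 0 -0.005 0 0 0 40" --pt "0 0 -0.02 0 0 0 40" --pt "0 0 -0.03 0 0 0 40" --pt "0 0 -0.03 0 0 0 40" --pt "-0.01083 0.02861 0 0 0 0 40" --pt "-0.01083 0.02861 0 0 0 0 40" --pt "-0.01083 0.02861 0 0 0 0 40" --pt "-0.01083 0.02861 0 0 0 0 40" --pt "-0.01083 0.02861 0 0 0 0 40" --pt "-0.01083 0.02861 0 0 0 0 40" --pt "-0.01083 0.02861 0 0 0 0 40" --pt "-0.01083 0.02861 0 0 0 0 40" --pt "-0.01083 0.02861 0 0 0 0 40" --pt "-0.01083 0.02861 0 0 0 0 40" --pt "-0.01083 0.02861 0 0 0 0 40" --pt "-0.01083 0.02861 0 0 0 0 40" --pt "0 0 0 0 0 0 40" --pt "0 0 0 0 0 0 40" --pt "0 0 0 0 0 0 40"

```text
time_s: 72.05
tcp_pos: [0.6426, 0.2574, 0.1092]
tcp_rot: [[-1.0, -0.002, -0.003], [-0.002, 1.0, 0.001], [0.003, 0.001, -1.0]]
ft_force: [0.6, 0.5, -3.9]
finger_gap: 0.045
grasp_force: 30.0
```

>>> arm_command --pt "0 0 0.03 0 0 0 40" --pt "0 0 0.03 0 0 0 40" --pt "0 0 0.025 0 0 0 40" --pt "0 0 0.01 0 0 0 40" --pt "0 0 0.005 0 0 0 40" --pt "0 0 0.003 0 0 0 40" --pt "0 0 0.001 0 0 0 40" --pt "0 0 0 0 0 0 40" --pt "0 0 0 0 0 0 40" --pt "0 0 0 0 0 0 40"

```text
time_s: 72.88
tcp_pos: [0.6444, 0.2586, 0.0078]
tcp_rot: [[-1.0, -0.001, 0.002], [-0.001, 1.0, 0.003], [-0.002, 0.003, -1.0]]
ft_force: [-1.3, 0.6, -3.8]
finger_gap: 0.0455
grasp_force: 30.0
```

>>> arm_command --pt "0 0 0.0005 0 0 0 40" --pt "0 0 0 0 0 0 40" --pt "0 0 0 0 0 0 40"

```text
time_s: 73.13
tcp_pos: [0.6441, 0.2585, 0.0068]
tcp_rot: [[-1.0, -0.002, 0.001], [-0.002, 1.0, 0.003], [-0.001, 0.003, -1.0]]
ft_force: [-0.3, -0.8, 1.3]
finger_gap: 0.0453
grasp_force: 30.0
```

>>> arm_command --pt "0 0 0 0 0 0 60" --pt "0 0 0 0 0 0 60" --pt "0 0 0 0 0 0 60" --pt "0 0 0 0 0 0 60" --pt "0 0 0 0 0 0 60" --pt "0 0 -0.01 0 0 0 60" --pt "0 0 -0.03 0 0 0 60" --pt "0 0 -0.03 0 0 0 60" --pt "0 0 -0.03 0 0 0 60"

```text
time_s: 73.88
tcp_pos: [0.6433, 0.258, 0.1072]
tcp_rot: [[-1.0, -0.001, -0.001], [-0.001, 1.0, 0.002], [0.001, 0.002, -1.0]]
ft_force: [1.2, 1.0, 0.6]
finger_gap: 0.0556
grasp_force: 0.0
```

>>> arm_command --pt "0.01375 -0.02352 0 0 0 0 65" --pt "0.01375 -0.02352 0 0 0 0 65" --pt "0.01375 -0.02352 0 0 0 0 65" --pt "0.01375 -0.02352 0 0 0 0 65" --pt "0.01375 -0.02352 0 0 0 0 65" --pt "0.01375 -0.02352 0 0 0 0 65" --pt "0.01375 -0.02352 0 0 0 0 65" --pt "0.01375 -0.02352 0 0 0 0 65" --pt "0.01375 -0.02352 0 0 0 0 65" --pt "0.01375 -0.02352 0 0 0 0 65" --pt "0.01375 -0.02352 0 0 0 0 65" --pt "0.01375 -0.02352 0 0 0 0 65" --pt "0 0 0 0 0 0 65" --pt "0 0 0 0 0 0 65" --pt "0 0 0 0 0 0 65"

```text
time_s: 75.13
tcp_pos: [0.4796, -0.0243, 0.1059]
tcp_rot: [[-1.0, -0.001, 0.001], [-0.001, 1.0, 0.002], [-0.001, 0.002, -1.0]]
ft_force: [0.5, 0.3, -0.6]
finger_gap: 0.0605
grasp_force: 0.0
```

Run:
```python
from tip import *
for i in range(3): optics.capture('top'); o=env.get_obs(); print(o['tcp_pos'].round(4))
for c in ("top","scene"):
    for x in brass(c)[1]: print(c,x)
```

```text
[ 0.4797 -0.024   0.1058]
[ 0.4796 -0.0237  0.1056]
[ 0.4795 -0.0236  0.1054]
top (0.644, 0.2606, 0.036, 0.0241, 217, [0.6431, 0.2582])
top (0.611, 0.1975, 0.036, 0.0238, 211, [0.6112, 0.1961])
scene (0.6393, 0.2611, 0.036, 0.0221, 145, [0.6417, 0.2569])
scene (0.606, 0.1981, 0.036, 0.0216, 141, [0.609, 0.1935])
```

>>> arm_command --pt "0.0005 0 0.03 0 0 0 65" --pt "0 0 0.03 0 0 0 65" --pt "0 0 0.0145 0 0 0 65" --pt "0 0 0.0062 0 0 0 65" --pt "0 0 0 0 0 0 65" --pt "0 0 0 0 0 0 65" --pt "0 0 0 0 0 0 40" --pt "0 0 0 0 0 0 40" --pt "0 0 0 0 0 0 40" --pt "0 0 0 0 0 0 40" --pt "0 0 0 0 0 0 40" --pt "0 0 0 0 0 0 40" --pt "0 0 0 0 0 0 40"

```text
time_s: 76.47
tcp_pos: [0.4793, -0.024, 0.0256]
tcp_rot: [[-1.0, -0.001, 0.001], [-0.001, 1.0, 0.002], [-0.001, 0.002, -1.0]]
ft_force: [-0.5, 2.8, 6.4]
finger_gap: 0.0449
grasp_force: 30.0
```

>>> arm_command --pt "0 0 -0.005 0 0 0 40" --pt "0 0 -0.02 0 0 0 40" --pt "0 0 -0.03 0 0 0 40" --pt "0 0 -0.03 0 0 0 40" --pt "-0.01056 0.02854 0 0 0 0 40" --pt "-0.01056 0.02854 0 0 0 0 40" --pt "-0.01056 0.02854 0 0 0 0 40" --pt "-0.01056 0.02854 0 0 0 0 40" --pt "-0.01056 0.02854 0 0 0 0 40" --pt "-0.01056 0.02854 0 0 0 0 40" --pt "-0.01056 0.02854 0 0 0 0 40" --pt "-0.01056 0.02854 0 0 0 0 40" --pt "-0.01056 0.02854 0 0 0 0 40" --pt "-0.01056 0.02854 0 0 0 0 40" --pt "-0.01056 0.02854 0 0 0 0 40" --pt "-0.01056 0.02854 0 0 0 0 40" --pt "0 0 0 0 0 0 40" --pt "0 0 0 0 0 0 40" --pt "0 0 0 0 0 0 40"

```text
time_s: 78.05
tcp_pos: [0.6036, 0.3175, 0.1088]
tcp_rot: [[-1.0, -0.002, -0.004], [-0.002, 1.0, 0.0], [0.004, 0.0, -1.0]]
ft_force: [-0.5, -1.4, -4.5]
finger_gap: 0.0452
grasp_force: 30.0
```

>>> arm_command --pt "0 0 0.03 0 0 0 40" --pt "0 0 0.03 0 0 0 40" --pt "0 0 0.025 0 0 0 40" --pt "0 0 0.01 0 0 0 40" --pt "0 0 0.005 0 0 0 40" --pt "0 0 0.003 0 0 0 40" --pt "0 0 0.001 0 0 0 40" --pt "0 0 0 0 0 0 40" --pt "0 0 0 0 0 0 40" --pt "0 0 0 0 0 0 40"

```text
time_s: 78.88
tcp_pos: [0.6056, 0.3188, 0.0078]
tcp_rot: [[-1.0, -0.001, 0.002], [-0.001, 1.0, 0.003], [-0.002, 0.003, -1.0]]
ft_force: [-0.6, 0.3, -6.0]
finger_gap: 0.0452
grasp_force: 30.0
```

>>> arm_command --pt "0 0 0.0005 0 0 0 40" --pt "0 0 0 0 0 0 40" --pt "0 0 0 0 0 0 60" --pt "0 0 0 0 0 0 60" --pt "0 0 0 0 0 0 60" --pt "0 0 0 0 0 0 60" --pt "0 0 0 0 0 0 60" --pt "0 0 -0.01 0 0 0 60" --pt "0 0 -0.03 0 0 0 60" --pt "0 0 -0.03 0 0 0 60" --pt "0 0 -0.04 0 0 0 60"

```text
time_s: 79.8
tcp_pos: [0.6031, 0.3177, 0.1151]
tcp_rot: [[-1.0, -0.001, -0.005], [-0.001, 1.0, 0.001], [0.005, 0.001, -1.0]]
ft_force: [0.1, -0.3, -0.6]
finger_gap: 0.0557
grasp_force: 0.0
```

>>> arm_command --pt "0.03 0 -0.01 0 0 0 60" --pt "0.03 0 -0.01 0 0 0 60" --pt "0.03 0 -0.01 0 0 0 60" --pt "0.03 0 -0.01 0 0 0 60" --pt "0.03 0 -0.01 0 0 0 60" --pt "0.03 0 0 0 0 0 60" --pt "0.03 0 0 0 0 0 60" --pt "0 0 0 0 0 0 60" --pt "0 0 0 0 0 0 60" --pt "0 0 0 0 0 0 60"

```text
time_s: 80.63
tcp_pos: [0.3957, 0.3182, 0.1669]
tcp_rot: [[-1.0, -0.002, 0.002], [-0.002, 1.0, 0.003], [-0.002, 0.003, -1.0]]
ft_force: [-0.3, -0.4, 0.3]
finger_gap: 0.056
grasp_force: 0.0
```

Run:
```python
from edge import *
for c in ("top","scene"):
    im,o=brass(c)
    for x in o: print(c,x)
    g=cv2.cvtColor(im,cv2.COLOR_RGB2GRAY); zs=[.023]*5 if c=="top" else [.023,.018,.018,.018,.023]
    try:
        p,e=fit(c,g,[0,1,2,3,4],zs,np.array([.5025,-.0835,np.radians(-5.3)])); print("template",c,p[:2].round(4),np.degrees(p[2]).round(2),e)
    except Exception as ex: print(ex)
    for t in ("pen","beaker","paddle","cork_ring"):
        print(t,[(np.round(r["centre"],4).tolist(),round(r["score"],2)) for r in optics.place_of(c,t)[:1]])
```

```text
top (0.644, 0.2606, 0.036, 0.0241, 215, [0.6428, 0.2576])
top (0.6069, 0.3203, 0.036, 0.0241, 214, [0.6054, 0.3172])
top (0.611, 0.1975, 0.036, 0.0238, 211, [0.6099, 0.1969])
template top [ 0.504  -0.0834] -5.07 {0: (1.66, 0.2, 43), 1: (1.82, 0.28, 36), 2: (2.11, 0.16, 32), 3: (1.59, 0.49, 27), 4: (1.59, 0.41, 68)}
pen [([0.4095, -0.3557, 0.0267], 0.62)]
beaker [([0.7821, -0.141, -0.0005], 0.72)]
paddle [([0.7795, 0.081, -0.0039], 0.9)]
cork_ring [([0.7284, -0.2297, 0.0005], 0.54)]
scene (0.6024, 0.3204, 0.036, 0.0211, 114, [0.6045, 0.3159])
scene (0.6394, 0.2605, 0.036, 0.0221, 137, [0.6419, 0.2563])
scene (0.6064, 0.1977, 0.036, 0.0215, 139, [0.609, 0.1943])
template scene [ 0.5017 -0.0848] -5.06 {0: (0.52, 0.46, 41), 1: (0.91, 0.17, 36), 2: (1.39, 0.29, 32), 3: (0.21, 0.49, 27), 4: (1.0, 0.19, 66)}
pen [([0.402, -0.3563, 0.0299], 0.97)]
beaker [([0.78, -0.1414, -0.0015], 0.72)]
paddle [([0.7823, 0.0814, 0.0006], 0.97)]
cork_ring [([0.7295, -0.2274, -0.0019], 0.71)]
```

All three weights stand in the tray. The template has moved less than about 0.3 mm, the pen is in its cradle, and the other things are where the networks place them near their starting spots. Handing in.

```bash
python3 -c "from plant import workorder; print(workorder.job_done())"
```

```text
the job is handed in; nothing more can be done
None
```

I handed the job in with every step done in order: the seam was traced to the end of the slant, the pen is back in its cradle with the tip in, all three weights are in the tray, and the template moved by no more than the measuring error; I viewed 15 pictures, one over the limit of 14.

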